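Scour ion-source lens pucks in a bowl of ceramic beads

ROBOT

A 6-joint arm with a two-finger parallel gripper is mounted at the origin on the work surface. World frame = base frame: x ahead of the robot, y to its left, z up, the work surface at z = 0. Lengths are in m, angles in rad, forces in N, time in s.
With the tool pointing down it reaches from about 0.35 to 0.775 m from the base axis. Payload 7.3 kg.
Tool frame: the origin (TCP) lies at the very end of the fingers, on their centre line; the grasp point (between the pads) lies 19 mm behind it; z points along the fingers, y is the line along which they close (so a half turn about z gives the same grasp; the last joint's range is limited). The gripper opens to 92 mm and grips with 3 to 60 N. Pads are 19 mm wide; open, the fingers measure 130 mm over their backs; the gripper's body (75 mm by 190 mm) begins 47 mm behind the grasp point.
Start: joints at [-1.42, 0.342, 1.524, -0, 1.275, -0.146], TCP at [0.154, -0.502, 0.227] pointing down, gripper open.
Joint ranges: [-2.53, 2.53], [-0.77, 2.02], [0.04, 2.7], [-1, 4.14], [0.28, 2.66], [-3.11, 3.11]. Speed limits (rad/s): [2.57, 2.57, 3.14, 3.14, 3.14, 3.14].

INTERFACE

Orientations are given as [roll, pitch, yaw] about the fixed x, y, z axes, in that order (R = Rz(yaw) Ry(pitch) Rx(roll)).
In Python, from cell import telemetry, eyes, job gives the robot as it stands.
- The arm moves only by the tool apply_moves, never from a script. Its arguments are lists of equal length, an entry for each row: "delta_pos": the shift along the world's x, y, z each as a share of 0.4 m, from -1 to 1, a list of three; "dr": the turn, a rotation vector about the world's x, y, z each as a share of 0.5 rad, from -1 to 1, a list of three; "jaw": the opening, from 0 (shut) to 1 (fully open). A call has 1 to 8 rows; each row is the pose to reach, as a shift and turn from the pose commanded when the call began; what a row does not reach only later rows make up. A row lasts 1/12 s, in which the tool goes at most 41.7 mm and 7.16 degrees, less where a joint would pass 70% of its speed; a pose out of reach is approached as far as the arm can. A call with a number of a shift or a turn outside -1 to 1 is refused whole. A call with a gripper value outside its range is refused whole. The fingers move at their own pace and stop on an object; "force" is the grip in N (left out, the last holds). Time passes only in rows, so rows that repeat a pose let the fingers close. It gives the time, the measured TCP pose, the force, the opening and the grip force at its end, in the units of the state.
- telemetry.observe(): the state, without advancing time (a new reading comes with each control period).
- eyes.read_camera(name): name is "side" or "top" or "wrist"; returns the picture (420x560x3 uint8, red, green, blue); there is no depth.
- eyes.camera_model(name): a dict with "vertical_fov" (degrees; the focal length in pixels is half the picture's height over the tangent of half this angle, whatever the lens; pixels are square), "cx", "cy" (the principal point, pixels), "rvec" (rotation vector, rad) and "tvec" (3), from world to camera coordinates, as OpenCV has them; the wrist camera has in their place "hand_eye" (4x4, takes a point from camera to tool coordinates, whose origin is the TCP and whose axes are the flange's). Camera axes: x right, y down, z forward; pixel columns grow to the right and rows downward; lengths in m; the calibration is good to about 2 mm. A picture is of the moment at which its call begins: read the wrist's pose just before it. camera_model takes no time and is no camera call.
- job.hand_in(): hands the job in; it is judged then, once.
The state is a dict: "time": time; "qpos": joint angles; "qvel": joint speeds; "joint_efforts": joint torques, N m; "tool_pos": TCP position; "tool_rot": TCP orientation; "contact_force": force on the tool from outside, world axes, zero at the start; "torque": the same for the moment, N m; "opening": finger opening in m; "grip_force": force on a finger pad.
Only numpy, scipy, OpenCV 4.12 (cv2) and the standard library are available. Lean on these libraries where they do the work, as an engineer would, in place of code of your own. Each camera call takes 0.05 s, during which the arm holds its last target. There are 200 camera calls.

TASK

Take the splash cover off the bead bowl and hang it astride the rail, then put every brass-coloured lens puck from the blue mat into the bowl. Once all are in, stir pucks and beads with the stirrer, its foot right down among the beads close to the bowl's floor and about halfway between centre and wall, at least three full turns anticlockwise seen from above. Finish with the stirrer standing back in its orange cup, the cover still on the rail and all pucks and beads in the bowl; leave the bottle, beaker and screwdriver alone.

Things in the scene. Friction and masses are not known exactly. Their poses are not given: they have to be found in the camera images.
- bowl: round straight-walled steel bowl, fixed to the bench, outer diameter 220 mm, 55 mm tall, wall 4 mm, floor 5 mm thick; origin at the centre of its underside, z up, on the bench (z = 0). Six ceramic beads lie in it
- cover: loose roof-shaped splash cover, smoked plastic, 0.25 kg, stands on the bench astride the bowl. 240 wide (x), 160 long (y, along the ridge), ends open. Upright skirts 60 tall at x = +-120; from their tops 4 mm panels slope up to the ridge. Origin mid-way, level with the skirts' lower edges, z up. Blue grip fin on the ridge: 12 thick (x), 70 long (y), 96 to 150 above the origin
- cover_ridge (a point): point under the cover's ridge, 95 mm straight above the cover's origin; it rests on the rail's top (hung, the cover's origin is about 63 mm above the bench)
- rail_mid (a point): middle of the steel hanging rail: a level bar 14 mm in diameter, its axis 150 mm above the bench, along this frame's y, 280 mm long between two posts, fixed; x is level and square to the bar, z up
- cup: orange square cup, fixed, 60 x 60 mm outside, 45 mm tall, wall 4 mm, floor 4 mm thick; home of the stirrer; origin at the centre of its underside on the bench, z up, x and y along its sides
- stirrer: loose stirrer, upright in the cup: white round foot 24 mm in diameter (20 mm at its flat underside) and 32 mm tall, steel shaft 12 mm in diameter, red rubber square handle 24 x 24 mm from 55 to 125 mm above the foot's underside; 125 mm long, 0.15 kg. Origin: centre of the foot's underside; z up the shaft, x and y square to the handle's faces. It can pivot in the grip as the foot is pushed
- puck1: brass-coloured lens puck, a round disc with a black band round its middle, 38 mm in diameter, 26 mm tall, about 0.07 kg, loose; origin at the centre of its underside, z along its axis. Stands on the blue mat, which is 4 mm thick. Two to four pucks are there, the others are absent (None)
- puck2: brass-coloured lens puck, a round disc with a black band round its middle, 38 mm in diameter, 26 mm tall, about 0.07 kg, loose; origin at the centre of its underside, z along its axis. Stands on the blue mat, which is 4 mm thick. Two to four pucks are there, the others are absent (None)
- puck3: brass-coloured lens puck, a round disc with a black band round its middle, 38 mm in diameter, 26 mm tall, about 0.07 kg, loose; origin at the centre of its underside, z along its axis. Stands on the blue mat, which is 4 mm thick. Two to four pucks are there, the others are absent (None)
- puck4: brass-coloured lens puck, a round disc with a black band round its middle, 38 mm in diameter, 26 mm tall, about 0.07 kg, loose; origin at the centre of its underside, z along its axis. Stands on the blue mat, which is 4 mm thick. Two to four pucks are there, the others are absent (None)
- bead1: white ceramic bead, a ball 28 mm in diameter, 0.04 kg, loose in the bowl; origin at its centre
- bead2: white ceramic bead, a ball 28 mm in diameter, 0.04 kg, loose in the bowl; origin at its centre
- bead3: white ceramic bead, a ball 28 mm in diameter, 0.04 kg, loose in the bowl; origin at its centre
- bead4: white ceramic bead, a ball 28 mm in diameter, 0.04 kg, loose in the bowl; origin at its centre
- bead5: white ceramic bead, a ball 28 mm in diameter, 0.04 kg, loose in the bowl; origin at its centre
- bead6: white ceramic bead, a ball 28 mm in diameter, 0.04 kg, loose in the bowl; origin at its centre
- bottle: amber bottle, a bystander, 66 mm in diameter, 150 mm tall, origin at the centre of its underside
- beaker: blue ceramic beaker, a bystander, 70 mm in diameter, 85 mm tall, origin at the centre of its underside
- driver: yellow-handled screwdriver lying on the bench, a bystander, 170 mm long along its x, origin at the centre of its underside
Things that resemble listed ones, but are neither listed nor needed, are in the scene too. Leave any purple or turquoise look-alike of the stirrer alone. Of the things that look like the cup, take the one that is nearest to the robot's base at the start.

How it is judged:
By the outcome, as a careful person would: the job done as asked, in the order asked, and still so for the second after the job is handed in, with the robot touching nothing.
Of puck1, puck2, puck3, puck4 only 2 to 4 are there at a start; the rules pass over those that are not, and their reading is None.
At some moment in a run one of puck1, puck2, puck3, puck4 may be knocked a few centimetres aside while the robot is not near it.
It also fails if it takes over 208 s, if anything falls off the work surface, if the arm or the gripper's body presses on something with over 40 N, if the wrist force passes 120 N, or if a joint passes its speed limit or range.

## Working session

There is one attempt and no reset: what is moved stays moved. The work goes in short steps, Python scripts to look and compute and a tool call to move; the robot and the scene stay as the last step left them, time stands still between calls to the robot, and variables do not carry over. Pictures are saved under pics/ and viewed, at most 19 in all, crops included, and the job is handed in when it is done.

Besides the shell and the picture viewer there is one more tool, called after "Emit:" by a JSON object that holds its "name" and its "arguments". apply_moves: Moves the arm, as the interface text tells. Its arguments: {"type":"object","properties":{"delta_pos":{"type":"array"},"dr":{"type":"array"},"jaw":{"type":"array"},"force":{"type":"number"}},"required":["delta_pos","dr","jaw"]}

```bash
mkdir -p pics; ls; python3 - <<'E'
from cell import telemetry, eyes, job
import cv2
for n in("side","top"):
    im=eyes.read_camera(n); cv2.imwrite(f"pics/{n}0.png",im[:,:,::-1]); print(n,eyes.camera_model(n))
print(eyes.camera_model("wrist")); print(telemetry.observe())
E
```

```text
pics
side {'vertical_fov': 49.62836893362169, 'cx': 276.5378289493211, 'cy': 212.6362287716686, 'rvec': array([ 0.92274355, -2.39865048,  1.15560577]), 'tvec': array([0.45636079, 0.34537826, 0.74006541])}
top {'vertical_fov': 42.582827753710404, 'cx': 287.28490803272126, 'cy': 209.85982529734267, 'rvec': array([ 2.13665162, -2.16858612,  0.18574618]), 'tvec': array([-0.01130188,  0.60372888,  1.32832296])}
{'vertical_fov': 66.68950604347485, 'cx': 282.62373428396535, 'cy': 209.63810611612314, 'hand_eye': array([[ 1.13304562e-04, -9.66918701e-01, -2.55084717e-01,
         6.79506405e-02],
       [ 9.99999691e-01, -8.90294884e-05,  7.81657193e-04,
         7.91773969e-04],
       [-7.78509020e-04, -2.55084727e-01,  9.66918392e-01,
        -1.57934391e-01],
       [ 0.00000000e+00,  0.00000000e+00,  0.00000000e+00,
         1.00000000e+00]])}
{'time': 0.1, 'qpos': array([-1.42000277e+00,  3.42622160e-01,  1.52492785e+00,  1.16507592e-05,
        1.27540784e+00, -1.45990642e-01]), 'qvel': array([ 0.00124416, -0.00056961, -0.00278831,  0.0001567 ,  0.00034295,
        0.00041701]), 'joint_efforts': array([ 1.31989764e-03, -4.32004952e+01, -2.44694245e+01,  7.18992669e-02,
        5.26598340e-02, -5.08831351e-05]), 'tool_pos': array([ 0.15350788, -0.50167078,  0.22612828]), 'tool_rot': array([-3.14024360e+00, -2.09621891e-04,  2.96780654e-01]), 'contact_force': array([-0.34702605, -0.32201779,  0.060606  ]), 'torque': array([-0.01983665, -0.05950591,  0.03069278]), 'grip_force': 0.0, 'opening': 0.09181223686483937}
```

View pics/top0.png

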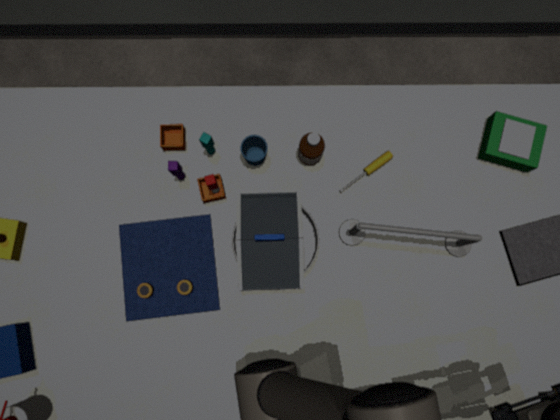

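View pics/side0.png

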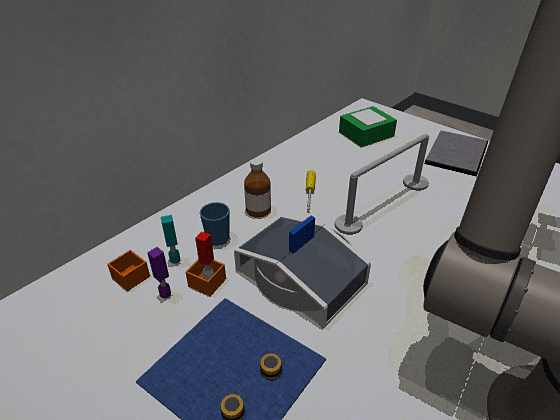

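Top view: cover with blue fin (269,238), rail from (352,230) to (478,238), pucks (145,291) and (184,287), both brass on the blue mat. Cup candidates are (211,188), holding the red stirrer and nearest the base, and an empty one at (173,137), farther. Stirrer candidates are red (211,182), purple (175,168) and turquoise (207,140). I take the red one and its cup.

```bash
cat > h.py <<'E'
from cell import telemetry, eyes, job
import numpy as np, cv2
from scipy.spatial.transform import Rotation as R
def cam(n):
    m=eyes.camera_model(n); f=210/np.tan(np.radians(m["vertical_fov"]/2))
    if n=="wrist":
        s=telemetry.observe(); H=np.array(m["hand_eye"]); Rt=R.from_euler("xyz",s["tool_rot"]).as_matrix()
        return f,m["cx"],m["cy"],Rt@H[:3,:3],Rt@H[:3,3]+s["tool_pos"]
    Q=cv2.Rodrigues(m["rvec"])[0]; return f,m["cx"],m["cy"],Q.T,-Q.T@m["tvec"]
def plane(c,px,z):
    f,cx,cy,A,o=c; p=np.atleast_2d(np.asarray(px,float))
    d=np.c_[(p[:,0]-cx)/f,(p[:,1]-cy)/f,np.ones(len(p))]@A.T
    return o+d*((z-o[2])/d[:,2])[:,None]
def proj(c,P):
    f,cx,cy,A,o=c; q=(np.atleast_2d(P)-o)@A; return np.c_[f*q[:,0]/q[:,2]+cx,f*q[:,1]/q[:,2]+cy]
def tri(c1,p1,c2,p2):
    a=[];b=[]
    for c,p in((c1,p1),(c2,p2)):
        o=c[4]; d=plane(c,p,0)[0]-o; d/=np.linalg.norm(d); M=np.eye(3)-np.outer(d,d); a.append(M); b.append(M@o)
    return np.linalg.lstsq(np.vstack(a),np.hstack(b),rcond=None)[0]
def blobs(im,h0,h1,s=90,v=40,amin=15):
    hsv=cv2.cvtColor(im,cv2.COLOR_RGB2HSV); m=cv2.inRange(hsv,(h0,s,v),(h1,255,255))
    n,l,st,c=cv2.connectedComponentsWithStats(m)
    out=[]
    for i in range(1,n):
        if st[i,4]>=amin:
            ys,xs=np.where(l==i); out.append((st[i,4],c[i].round(1),cv2.minAreaRect(np.c_[xs,ys].astype(np.float32)),l==i))
    return sorted(out,key=lambda t:-t[0])
def snap(n,name):
    c=cam(n); im=eyes.read_camera(n); cv2.imwrite(f"pics/{name}.png",im[:,:,::-1]); return c,im
E
python3 - <<'E'
from h import *
T=cam("top");S=cam("side")
it=cv2.imread("pics/top0.png")[:,:,::-1].copy(); js=cv2.imread("pics/side0.png")[:,:,::-1].copy()
for nm,a in(("blue",(105,125,150,60)),("red",(0,4,180,90)),("orange",(5,14,150,60)),("brass",(14,24,100,60))):
    for k,im in(("top",it),("side",js)):
        for b in blobs(im,*a,amin=20)[:6]: print(nm,k,b[0],b[1],[np.round(x,1) for x in b[2]])
for nm,z,p in(("fin",.150,[(256,237),(284,238)]),("rail",.15,[(352,230),(478,238)]),("red",.129,[(211,182)]),("puck",.03,[(145,291),(184.5,287)]),("cup",.045,[(198,180),(220,175),(226,198),(202,203)]),("purple",.125,[(173,165)]),("cov",.06,[(240,194),(297,193),(299,290),(241,290)])):
    print(nm,plane(T,p,z)[:,:2].round(3).tolist())
cv2.imwrite("pics/c1.png",np.hstack([cv2.resize(cv2.convertScaleAbs(it[110:225,140:300],alpha=1.6)[:,:,::-1],None,fx=2.5,fy=2.5,interpolation=2),cv2.resize(js[215:330,100:260][:,:,::-1],None,fx=2.5,fy=2.5,interpolation=2)])[:, :800])
E
```

```text
blue top 745 [  8.6 351.4] [array([ 10., 351.]), array([52., 20.]), np.float64(90.0)]
blue top 158 [269.1 236.6] [array([269. , 236.5]), array([30.,  5.]), np.float64(-0.0)]
blue side 137 [301.4 225. ] [array([301.7, 224.8]), array([ 5. , 27.4]), np.float64(53.1)]
blue side 95 [155.2 394.1] [array([158.4, 398.9]), array([59.6, 16.7]), np.float64(56.0)]
blue side 74 [230.8 398.5] [array([231.2, 399.8]), array([18.4, 27.7]), np.float64(85.2)]
blue side 63 [270.5 356.7] [array([270.6, 357.9]), array([16.3, 25.7]), np.float64(85.2)]
blue side 61 [200.8 321.8] [array([203.1, 321.2]), array([ 4. , 52.3]), np.float64(46.8)]
blue side 37 [245.4 311.8] [array([245. , 312.3]), array([29.2,  2.6]), np.float64(31.0)]
red top 67 [209.5 179.5] [array([209.5, 179.5]), array([7.5, 8.5]), np.float64(76.0)]
red side 70 [202.7 235.9] [array([202.5, 236. ]), array([ 7.8, 12. ]), np.float64(45.0)]
orange top 318 [172.9 137.5] [array([171.5, 135.5]), array([21., 21.]), np.float64(90.0)]
orange top 230 [211.9 189.7] [array([211. , 187.5]), array([22.1, 22.7]), np.float64(77.9)]
orange side 950 [128.2 269.8
[... 744 characters left out ...]
rray([ 1.5, 30.8]), np.float64(54.2)]
brass side 241 [231.6 405.6] [array([231.5, 405.5]), array([23., 21.]), np.float64(90.0)]
brass side 199 [270.2 363.5] [array([270.5, 363.3]), array([20.6, 20. ]), np.float64(66.8)]
brass side 193 [256.5 179.6] [array([256.9, 179.9]), array([20.2, 20. ]), np.float64(33.7)]
brass side 21 [309.6 189.2] [array([309.4, 189. ]), array([5.1, 7.4]), np.float64(80.5)]
fin [[0.525, 0.056], [0.521, -0.009]]
rail [[0.538, -0.169], [0.515, -0.466]]
red [[0.661, 0.164]]
puck [[0.405, 0.34], [0.413, 0.241]]
cup [[0.684, 0.207], [0.697, 0.151], [0.636, 0.136], [0.624, 0.197]]
purple [[0.705, 0.257]]
cov [[0.644, 0.099], [0.644, -0.045], [0.401, -0.046], [0.403, 0.097]]
```

View pics/c1.png

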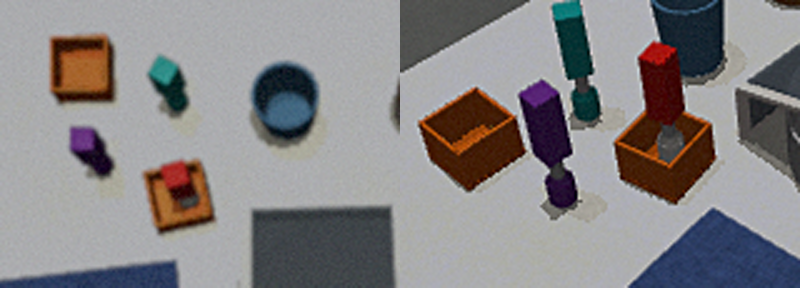

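The crop confirms it: the red stirrer stands in the orange cup nearest the base, with purple and turquoise decoys beside it. I move above the rail for a wrist look, turning the yaw to π/2.

Emit:
{"name": "apply_moves", "arguments": {"delta_pos": [[0.1,0.05,0.07],[0.2,0.1,0.14],[0.3,0.15,0.2],[0.4,0.2,0.2],[0.45,0.22,0.2],[0.47,0.23,0.2],[0.47,0.23,0.2]], "dr": [[0,0,0.2],[0,0,0.4],[0,0,0.6],[0,0,0.8],[0,0,0.9],[0,0,1],[0,0,1]], "jaw": [1,1,1,1,1,1,1]}}

```text
time: 0.68
tool_pos: [0.345, -0.4079, 0.3069]
tool_rot: [3.141, -0.001, 0.804]
contact_force: [-0.2, 0.1, 0.4]
opening: 0.092
grip_force: 0.0
```

Emit:
{"name": "apply_moves", "arguments": {"delta_pos": [[0.1,0.05,0.0],[0.2,0.1,0.0],[0.3,0.15,0.0],[0.4,0.18,0.0],[0.45,0.2,0.0],[0.47,0.2,0.0],[0.47,0.2,0.0]], "dr": [[0,0,0.2],[0,0,0.4],[0,0,0.6],[0,0,0.8],[0,0,0.9],[0,0,1],[0,0,1]], "jaw": [1,1,1,1,1,1,1]}}

```text
time: 1.27
tool_pos: [0.5308, -0.3295, 0.3051]
tool_rot: [-3.14, -0.001, 1.3]
contact_force: [-0.9, -0.2, -1.3]
opening: 0.0918
grip_force: 0.0
```

Emit:
{"name": "apply_moves", "arguments": {"delta_pos": [[0,0,0.0],[0,0,0.0],[0,0,0.0],[0,0,0],[0,0,0]], "dr": [[0,0,0.2],[0,0,0.4],[0,0,0.55],[0,0,0.55],[0,0,0.55]], "jaw": [1,1,1,1,1]}}

```text
time: 1.68
tool_pos: [0.5283, -0.331, 0.3066]
tool_rot: [-3.141, -0.0, 1.566]
contact_force: [0.6, 0.2, -0.7]
opening: 0.092
grip_force: 0.0
```

```bash
python3 - <<'E'
from h import *
c,im=snap("wrist","w1"); s=telemetry.observe(); print(s["tool_pos"],s["tool_rot"],s["qpos"])
E
```

```text
[ 0.52855329 -0.33080707  0.3067447 ] [-3.14125927e+00  6.92730420e-06  1.56689674e+00] [-6.81951280e-01  4.91866842e-01  1.07304562e+00 -2.14522929e-04
  1.57693548e+00 -6.78052981e-01]
```

View pics/w1.png

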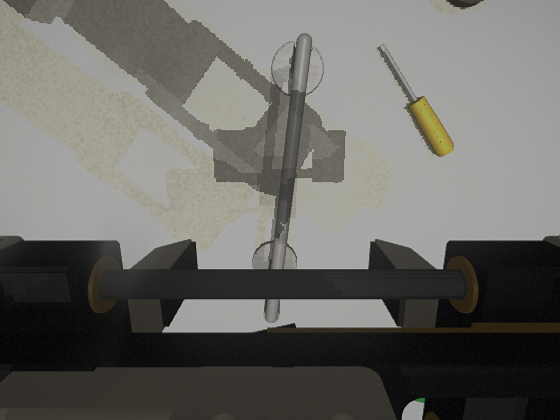

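The wrist view shows the rail from (304,40) to (272,316), about 6.6° off vertical. I work that out together with the top view.

```bash
python3 - <<'E'
from h import *
c=cam("wrist");T=cam("top")
for p in (plane(c,[(304,36),(271,321)],.15),plane(T,[(353,229),(480,238)],.15)):
    d=p[0]-p[1]; print(p[:,:2].round(4).tolist(),p.mean(0)[:2].round(4),np.linalg.norm(d),"yaw",np.arctan2(-d[0],d[1]))
pts=plane(c,[(298,93),(277,270),(293,135),(283,200)],.15); print(pts[:,:2].round(4).tolist(), np.polyfit(pts[:,1],pts[:,0],1))
im=cv2.imread("pics/top0.png"); cv2.imwrite("pics/c2.png",cv2.convertScaleAbs(cv2.resize(im[180:300,225:490],None,fx=3,fy=3,interpolation=2),alpha=1.8))
E
```

```text
[[0.548, -0.1865], [0.5148, -0.476]] [ 0.5314 -0.3313] 0.291389974511122 yaw -0.11424490696592389
[[0.5402, -0.1714], [0.5147, -0.4703]] [ 0.5274 -0.3209] 0.2999299489189338 yaw -0.08511332567848878
[[0.5431, -0.2344], [0.5221, -0.4136], [0.5386, -0.2725], [0.5288, -0.3365]] [0.12006349 0.57087158]
```

View pics/c2.png

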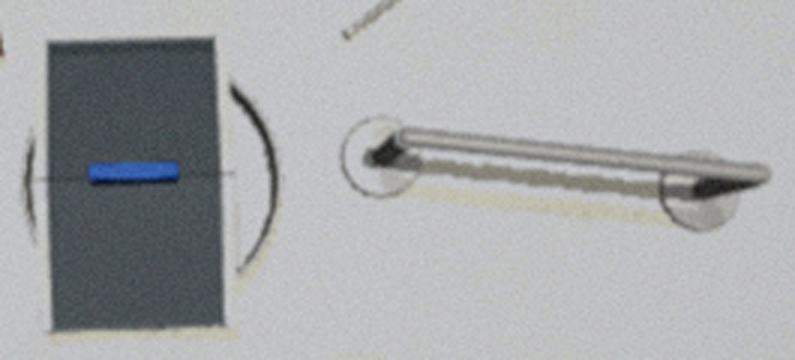

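Emit:
{"name": "apply_moves", "arguments": {"delta_pos": [[0,0.08,0],[0,0.18,0.0],[0,0.28,0.0],[0,0.38,0.0],[0,0.48,0.0],[0,0.58,0.0],[0,0.65,0],[0,0.68,0]], "dr": [[0,0,0],[0,0,0],[0,0,0],[0,0,0],[0,0,0],[0,0,0],[0,0,0],[0,0,0]], "jaw": [1,1,1,1,1,1,1,1]}}

```text
time: 2.4
tool_pos: [0.5289, -0.0549, 0.3072]
tool_rot: [3.141, -0.001, 1.572]
contact_force: [0.7, -0.2, -0.7]
opening: 0.0915
grip_force: 0.0
```

Emit:
{"name": "apply_moves", "arguments": {"delta_pos": [[0,0,0],[0,0,0]], "dr": [[0,0,0],[0,0,0]], "jaw": [1,1]}}

```text
time: 2.57
tool_pos: [0.5296, -0.0587, 0.3069]
tool_rot: [3.141, 0.001, 1.571]
contact_force: [0.4, -0.0, -0.2]
opening: 0.0921
grip_force: 0.0
```

```bash
python3 - <<'E'
from h import *
c,im=snap("wrist","w2"); s=telemetry.observe(); print(s["tool_pos"],s["tool_rot"])
for b in blobs(im,105,125,130,60,100)[:3]:
    print(b[0],b[1],b[2]); q=plane(c,cv2.boxPoints(b[2]),.15); print(q[:,:2].round(4).tolist(), q.mean(0).round(4))
E
```

```text
[ 0.52958881 -0.05935573  0.30670276] [3.14152374e+00 8.67140865e-04 1.57016635e+00]
939 [277.1 107.9] ((277.1446228027344, 107.9961929321289), (76.28937530517578, 12.3378324508667), 88.49256896972656)
[[0.5179, 0.0574], [0.5292, 0.0577], [0.5311, -0.0108], [0.5192, -0.0111]] [0.5244 0.0233 0.15  ]
```

View pics/w2.png

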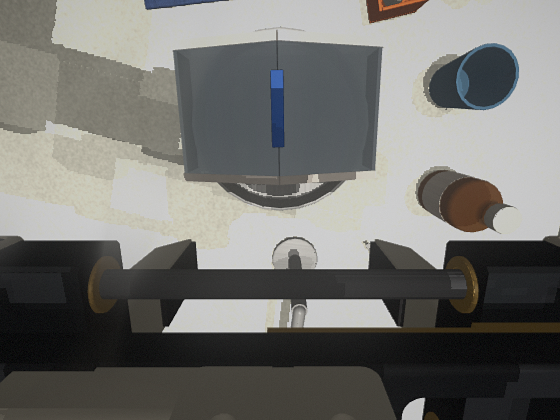

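Fin (277,108) → (0.524, 0.023), with the ridge nearly along y. I move over it and descend.

Emit:
{"name": "apply_moves", "arguments": {"delta_pos": [[-0.012,0.08,0],[-0.012,0.16,0.0],[-0.012,0.205,0.0],[-0.012,0.205,-0.08],[-0.012,0.205,-0.16],[-0.012,0.205,-0.24],[-0.012,0.205,-0.29],[-0.012,0.205,-0.29]], "dr": [[0,0,0.03],[0,0,0.04],[0,0,0.04],[0,0,0.04],[0,0,0.04],[0,0,0.04],[0,0,0.04],[0,0,0.04]], "jaw": [1,1,1,1,1,1,1,1]}}

```text
time: 3.28
tool_pos: [0.5225, 0.0222, 0.1862]
tool_rot: [-3.133, -0.001, 1.589]
contact_force: [-0.5, -0.5, -0.1]
opening: 0.0918
grip_force: 0.0
```

Emit:
{"name": "apply_moves", "arguments": {"delta_pos": [[0,0,-0.05],[0,0,-0.1],[0,0,-0.15],[0,0,-0.19],[0,0,-0.195],[0,0,-0.195],[0,0,-0.195]], "dr": [[0,0,0],[0,0,0],[0,0,0],[0,0,0],[0,0,0],[0,0,0],[0,0,0]], "jaw": [1,1,1,1,1,1,1]}}

```text
time: 3.87
tool_pos: [0.5259, 0.0231, 0.1142]
tool_rot: [3.139, 0.0, 1.591]
contact_force: [-0.0, 0.6, 0.8]
opening: 0.092
grip_force: 0.0
```

Emit:
{"name": "apply_moves", "arguments": {"delta_pos": [[0,0,0],[0,0,0],[0,0,0],[0,0,0],[0,0,0],[0,0,0],[0,0,0],[0,0,0]], "dr": [[0,0,0],[0,0,0],[0,0,0],[0,0,0],[0,0,0],[0,0,0],[0,0,0],[0,0,0]], "jaw": [0,0,0,0,0,0,0,0], "force": 40}}

```text
time: 4.53
tool_pos: [0.5248, 0.024, 0.1128]
tool_rot: [3.142, 0.0, 1.592]
contact_force: [-0.1, -0.4, 0.2]
opening: 0.0431
grip_force: 0.0
```

Emit:
{"name": "apply_moves", "arguments": {"delta_pos": [[0,0,0],[0,0,0],[0,0,0],[0,0,0],[0,0,0],[0,0,0],[0,0,0],[0,0,0]], "dr": [[0,0,0],[0,0,0],[0,0,0],[0,0,0],[0,0,0],[0,0,0],[0,0,0],[0,0,0]], "jaw": [0,0,0,0,0,0,0,0]}}

```text
time: 5.2
tool_pos: [0.5247, 0.0239, 0.1127]
tool_rot: [-3.142, -0.0, 1.592]
contact_force: [-0.0, 0.4, 0.1]
opening: 0.0119
grip_force: 40.0
```

Emit:
{"name": "apply_moves", "arguments": {"delta_pos": [[0,0,0.03],[0,0,0.08],[0,0,0.14],[0,0,0.2],[0,0,0.26],[0,0,0.32],[0,0,0.36],[0,0,0.36]], "dr": [[0,0,0],[0,0,0],[0,0,0],[0,0,0],[0,0,0],[0,0,0],[0,0,0],[0,0,0]], "jaw": [0,0,0,0,0,0,0,0]}}

```text
time: 5.87
tool_pos: [0.5262, 0.0238, 0.2601]
tool_rot: [3.135, 0.001, 1.592]
contact_force: [0.7, -0.3, -2.0]
opening: 0.0119
grip_force: 40.0
```

Emit:
{"name": "apply_moves", "arguments": {"delta_pos": [[0,0,0.06],[0,0,0.12],[0,0,0.14],[0,0,0.14],[0,0,0.14]], "dr": [[0,0,0],[0,0,0],[0,0,0],[0,0,0],[0,0,0]], "jaw": [0,0,0,0,0]}}

```text
time: 6.28
tool_pos: [0.5244, 0.024, 0.3112]
tool_rot: [-3.14, -0.0, 1.592]
contact_force: [-0.5, -0.3, -2.3]
opening: 0.0117
grip_force: 40.0
```

```bash
python3 - <<'E'
from h import *
s=telemetry.observe(); print(s["tool_pos"],s["tool_rot"],s["opening"],s["grip_force"],s["contact_force"])
c,im=snap("side","s1"); c2,im2=snap("top","t1")
cv2.imwrite("pics/st1.png",np.hstack([cv2.resize(im,(400,300)),cv2.resize(im2,(400,300))])[:,:,::-1])
E
```

```text
[0.52441167 0.02397757 0.31119254] [-3.13998196e+00 -1.59440367e-04  1.59184053e+00] 0.011658220653678652 39.99367654323578 [-0.54017284 -0.33460126 -2.31303926]
```

View pics/st1.png

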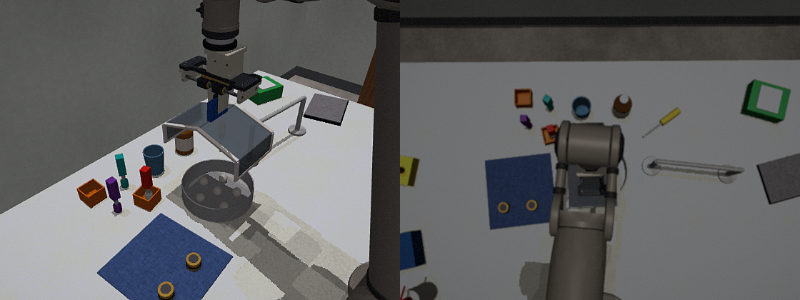

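The cover is held cleanly, and six beads show in the bowl. Now I carry it over the rail.

Emit:
{"name": "apply_moves", "arguments": {"delta_pos": [[0,-0.04,0],[0,-0.1,0.0],[0,-0.17,0.0],[0,-0.24,0.0],[0,-0.31,0.0],[0.01,-0.38,0.0],[0.01,-0.43,0],[0.01,-0.46,0]], "dr": [[0,0,0],[0,0,0],[0,0,-0.05],[0,0,-0.1],[0,0,-0.15],[0,0,-0.2],[0,0,-0.2],[0,0,-0.2]], "jaw": [0,0,0,0,0,0,0,0]}}

```text
time: 7.05
tool_pos: [0.5282, -0.1622, 0.3108]
tool_rot: [-3.139, -0.0, 1.49]
contact_force: [-0.1, -0.6, -1.5]
opening: 0.0117
grip_force: 40.0
```

Emit:
{"name": "apply_moves", "arguments": {"delta_pos": [[0.0,-0.06,0],[0.007,-0.14,0.0],[0.007,-0.22,0.0],[0.007,-0.28,0.0],[0.007,-0.32,0.0],[0.007,-0.428,0.0],[0.007,-0.428,0],[0.007,-0.428,0]], "dr": [[0,0,0],[0,0,-0.066],[0,0,-0.066],[0,0,-0.066],[0,0,-0.066],[0,0,-0.066],[0,0,-0.066],[0,0,-0.066]], "jaw": [0,0,0,0,0,0,0,0]}}

```text
time: 7.72
tool_pos: [0.5311, -0.3324, 0.311]
tool_rot: [-3.14, -0.002, 1.457]
contact_force: [0.1, 1.4, -3.3]
opening: 0.0117
grip_force: 40.0
```

```bash
python3 - <<'E'
from h import *
s=telemetry.observe(); print(s["tool_pos"],s["tool_rot"],s["opening"],s["grip_force"],s["contact_force"])
c,im=snap("side","s2"); cv2.imwrite("pics/s2c.png",cv2.resize(im[40:280,230:520],None,fx=2.4,fy=2.4)[:,:,::-1])
E
```

```text
[ 0.53112618 -0.33242169  0.31101685] [-3.13959150e+00 -1.53193169e-03  1.45652545e+00] 0.011707164039957559 39.999446868896484 [ 0.09778198  1.41197909 -3.34115706]
```

View pics/s2c.png

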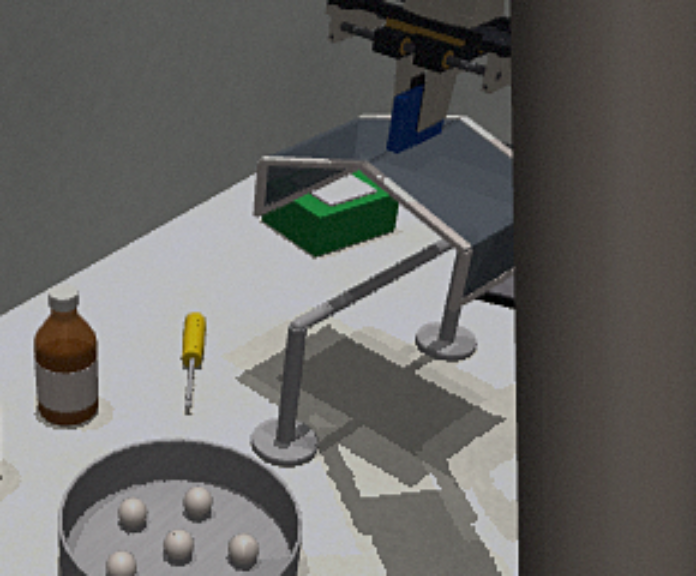

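The cover hangs over the bar, which lies under the ridge between the posts. Lowering.

Emit:
{"name": "apply_moves", "arguments": {"delta_pos": [[0,0,-0.03],[0,0,-0.08],[0,0,-0.13],[0,0,-0.18],[0,0,-0.23],[0,0,-0.28],[0,0,-0.31],[0,0,-0.31]], "dr": [[0,0,0],[0,0,0],[0,0,0],[0,0,0],[0,0,0],[0,0,0],[0,0,0],[0,0,0]], "jaw": [0,0,0,0,0,0,0,0]}}

```text
time: 8.43
tool_pos: [0.5307, -0.3282, 0.1857]
tool_rot: [-3.137, -0.004, 1.461]
contact_force: [0.2, 0.9, -2.8]
opening: 0.0119
grip_force: 40.0
```

Emit:
{"name": "apply_moves", "arguments": {"delta_pos": [[0,0,-0.005],[0,0,-0.01],[0,0,-0.015],[0,0,-0.02],[0,0,-0.025],[0,0,-0.025]], "dr": [[0,0,0],[0,0,0],[0,0,0],[0,0,0],[0,0,0],[0,0,0]], "jaw": [0,0,0,0,0,0]}}

```text
time: 8.93
tool_pos: [0.5315, -0.3312, 0.1786]
tool_rot: [3.142, -0.0, 1.459]
contact_force: [-0.7, -0.1, -2.0]
opening: 0.0121
grip_force: 40.0
```

Emit:
{"name": "apply_moves", "arguments": {"delta_pos": [[0,0,-0.005],[0,0,-0.008],[0,0,-0.008],[0,0,-0.008]], "dr": [[0,0,0],[0,0,0],[0,0,0],[0,0,0]], "jaw": [0,0,0,0]}}

```text
time: 9.27
tool_pos: [0.5316, -0.3313, 0.1755]
tool_rot: [3.142, -0.0, 1.459]
contact_force: [0.4, -0.1, -1.9]
opening: 0.0116
grip_force: 40.0
```

Emit:
{"name": "apply_moves", "arguments": {"delta_pos": [[0,0,-0.003],[0,0,-0.005],[0,0,-0.005],[0,0,-0.005]], "dr": [[0,0,0],[0,0,0],[0,0,0],[0,0,0]], "jaw": [0,0,0,0]}}

```text
time: 9.6
tool_pos: [0.5316, -0.3314, 0.1753]
tool_rot: [3.14, 0.001, 1.459]
contact_force: [-2.9, 2.1, 6.9]
opening: 0.012
grip_force: 40.0
```

The ridge is seated on the rail at 7 N. Releasing.

Emit:
{"name": "apply_moves", "arguments": {"delta_pos": [[0,0,0.004],[0,0,0.004],[0,0,0.004],[0,0,0.004],[0,0,0.004],[0,0,0.004],[0,0,0.004],[0,0,0.004]], "dr": [[0,0,0],[0,0,0],[0,0,0],[0,0,0],[0,0,0],[0,0,0],[0,0,0],[0,0,0]], "jaw": [0.13,0.2,0.25,0.3,0.4,0.5,0.6,0.6]}}

```text
time: 10.27
tool_pos: [0.5316, -0.3313, 0.175]
tool_rot: [3.142, -0.0, 1.459]
contact_force: [0.6, -0.5, 0.6]
opening: 0.0495
grip_force: 0.0
```

Emit:
{"name": "apply_moves", "arguments": {"delta_pos": [[0,0,0.03],[0,0,0.07],[0,0,0.11],[0,0,0.16],[0,0,0.22],[0,0,0.28],[0,0,0.28],[0,0,0.28]], "dr": [[0,0,0],[0,0,0],[0,0,0],[0,0,0],[0,0,0],[0,0,0],[0,0,0],[0,0,0]], "jaw": [0.6,0.6,0.6,0.6,0.6,0.6,0.6,0.6]}}

```text
time: 10.93
tool_pos: [0.532, -0.3316, 0.2886]
tool_rot: [3.139, 0.002, 1.459]
contact_force: [1.3, -0.0, -0.1]
opening: 0.0549
grip_force: 0.0
```

```bash
python3 - <<'E'
from h import *
s=telemetry.observe(); print(s["tool_pos"],s["tool_rot"],s["opening"],s["contact_force"])
c,im=snap("side","s3"); c2,im2=snap("top","t3");
for b in blobs(im2,14,24,100,60,60): print(b[0],b[1],plane(c2,b[1],.03).round(3))
cv2.imwrite("pics/s3c.png",cv2.resize(im[40:280,230:520],None,fx=2.4,fy=2.4)[:,:,::-1])
E
```

```text
[ 0.53199842 -0.33158812  0.28860583] [3.13874509e+00 1.76751893e-03 1.45882966e+00] 0.054912558142950665 [ 1.28496385 -0.03451613 -0.1006365 ]
157 [173.8 140.2] [[0.794 0.274 0.03 ]]
117 [184.3 286.9] [[0.413 0.242 0.03 ]]
117 [144.4 290.1] [[0.407 0.341 0.03 ]]
81 [206.8 192.6] [[0.654 0.187 0.03 ]]
```

View pics/s3c.png

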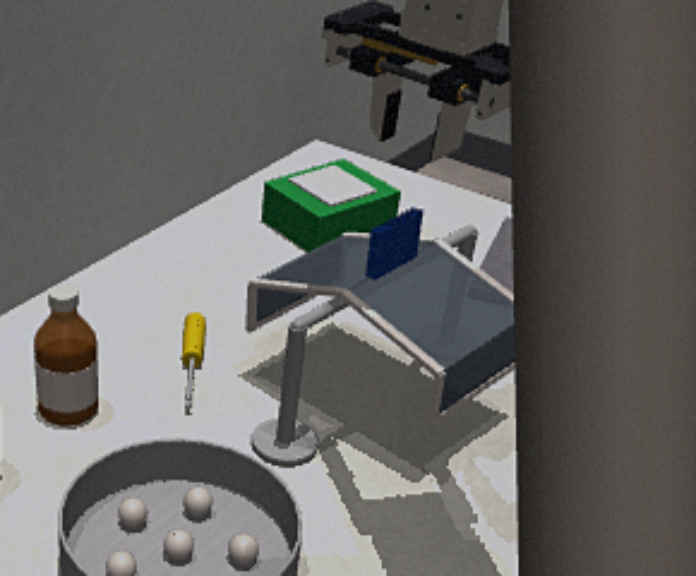

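The cover is balanced on the rail; its fin is upright at crop (393,243). Next: the bowl and pucks.

Emit:
{"name": "apply_moves", "arguments": {"delta_pos": [[0,0.08,0.03],[0,0.17,0.06],[0,0.26,0.08],[0,0.35,0.08],[0,0.44,0.08],[0,0.51,0.08],[0,0.53,0.08],[0,0.53,0.08]], "dr": [[0,0,0.05],[0,0,0.1],[0,0,0.15],[0,0,0.2],[0,0,0.224],[0,0,0.224],[0,0,0.224],[0,0,0.224]], "jaw": [0.6,0.6,0.6,0.6,0.6,0.6,0.6,0.6]}}

```text
time: 11.7
tool_pos: [0.5312, -0.1172, 0.3183]
tool_rot: [-3.14, -0.001, 1.574]
contact_force: [0.2, -1.1, -0.0]
opening: 0.055
grip_force: 0.0
```

```bash
python3 - <<'E'
from h import *
s=telemetry.observe(); print(s["tool_pos"],s["tool_rot"])
c,im=snap("wrist","w4"); cv2.imwrite("pics/w4v.png",im[:,:,::-1])
E
```

```text
[ 0.53124356 -0.11715108  0.31832865] [-3.14004990e+00 -8.01620557e-04  1.57398665e+00]
```

View pics/w4v.png

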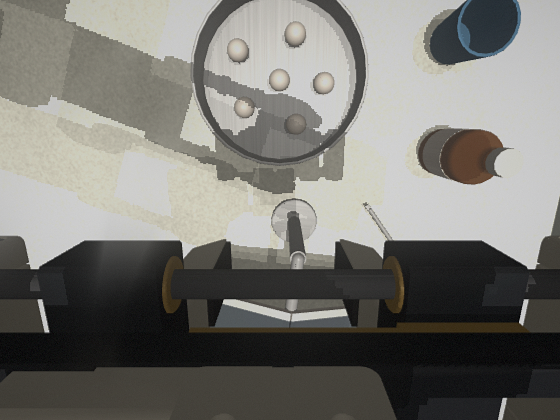

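Emit:
{"name": "apply_moves", "arguments": {"delta_pos": [[-0.03,0.08,0],[-0.08,0.16,0],[-0.13,0.24,0],[-0.18,0.32,0],[-0.23,0.4,0],[-0.27,0.48,0],[-0.3,0.55,0],[-0.3,0.6,0]], "dr": [[0,0,0],[0,0,0],[0,0,0],[0,0,0],[0,0,0],[0,0,0],[0,0,0],[0,0,0]], "jaw": [0.6,0.6,0.6,0.6,0.6,0.6,0.6,0.6]}}

```text
time: 12.42
tool_pos: [0.4101, 0.1213, 0.3191]
tool_rot: [-3.141, 0.0, 1.57]
contact_force: [1.6, 0.2, 0.5]
opening: 0.0552
grip_force: 0.0
```

Emit:
{"name": "apply_moves", "arguments": {"delta_pos": [[0,0.05,0],[0,0.1,0],[0,0.1,0],[0,0.1,0]], "dr": [[0,0,0],[0,0,0],[0,0,0],[0,0,0]], "jaw": [0.6,0.6,0.6,0.6]}}

```text
time: 12.75
tool_pos: [0.4121, 0.16, 0.3185]
tool_rot: [-3.141, 0.001, 1.571]
contact_force: [-0.5, 1.0, 0.0]
opening: 0.0552
grip_force: 0.0
```

```bash
python3 - <<'E'
from h import *
s=telemetry.observe(); print(s["tool_pos"],s["tool_rot"])
c,im=snap("wrist","w5"); cv2.imwrite("pics/w5v.png",im[:,:,::-1])
for b in blobs(im,12,26,90,60,100)[:6]:
    e=cv2.minEnclosingCircle(np.argwhere(b[3])[:,::-1].astype(np.float32)); print(b[0],b[1],e,plane(c,e[0],.03).round(4))
E
```

```text
[0.4121096  0.16004163 0.31849384] [-3.14060175e+00  9.70357075e-04  1.57107129e+00]
1880 [396.9 328.1] ((359.0, 330.5), 170.00083923339844) [[ 0.5348 -0.0921  0.03  ]]
611 [395.2 284.4] ((393.5, 284.0), 28.35940170288086) [[ 0.5829 -0.0096  0.03  ]]
608 [169.8 284.2] ((171.0, 284.0), 28.28437042236328) [[ 0.2397 -0.0098  0.03  ]]
455 [278.  34.] ((278.0, 33.5), 16.620868682861328) [[0.4059 0.3391 0.03  ]]
360 [283.  115.5] ((282.9285583496094, 115.35713958740234), 14.237525939941406) [[0.4122 0.24   0.03  ]]
```

View pics/w5v.png

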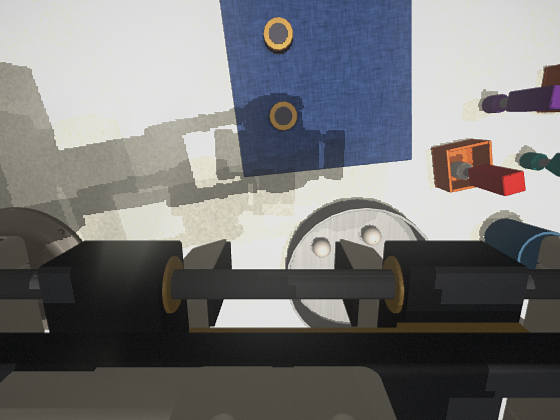

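Brass pucks at (283,115) and (278,34) give (0.412,0.240) and (0.406,0.339); there are no others on the mat. I pick the first.

Emit:
{"name": "apply_moves", "arguments": {"delta_pos": [[0,0.08,-0.03],[0,0.16,-0.1],[0,0.2,-0.18],[0,0.2,-0.26],[0,0.2,-0.34],[0,0.2,-0.42],[0,0.2,-0.5],[0,0.2,-0.52]], "dr": [[0,0,0],[0,0,0],[0,0,0],[0,0,0],[0,0,0],[0,0,0],[0,0,0],[0,0,0]], "jaw": [0.75,0.75,0.75,0.75,0.75,0.75,0.75,0.75]}}

```text
time: 13.47
tool_pos: [0.4095, 0.2381, 0.1069]
tool_rot: [-3.134, 0.003, 1.569]
contact_force: [-1.0, -1.3, -0.4]
opening: 0.069
grip_force: 0.0
```

Emit:
{"name": "apply_moves", "arguments": {"delta_pos": [[0,0,-0.05],[0,0,-0.1],[0,0,-0.15],[0,0,-0.2],[0,0,-0.23],[0,0,-0.25],[0,0,-0.25],[0,0,-0.25]], "dr": [[0,0,0],[0,0,0],[0,0,0],[0,0,0],[0,0,0],[0,0,0],[0,0,0],[0,0,0]], "jaw": [0.75,0.75,0.75,0.75,0.75,0.75,0.75,0.75]}}

```text
time: 14.13
tool_pos: [0.4124, 0.2404, 0.0117]
tool_rot: [3.141, -0.0, 1.57]
contact_force: [-0.2, -0.3, -0.0]
opening: 0.0685
grip_force: 0.0
```

```bash
python3 - <<'E'
from h import *
from scipy.optimize import least_squares
import h
s=telemetry.observe(); print(s["tool_pos"],s["opening"])
m=eyes.camera_model("wrist"); H=np.array(m["hand_eye"]); f=210/np.tan(np.radians(m["vertical_fov"]/2))
Rt=R.from_euler("xyz",[-3.14005,-.0008,1.57399]).as_matrix(); t=np.array([.53124,-.11715,.31833])
c=(f,m["cx"],m["cy"],Rt@H[:3,:3],Rt@H[:3,3]+t)
p=plane(c,[(192,72),(367,72),(282,166),(210,125),(350,125)],.055)[:,:2]
print(p.round(3).tolist()); r=least_squares(lambda v:np.hypot(*(p-v).T)-.11,[.52,.0]); print(r.x,r.fun)
im=eyes.read_camera("top"); c2=cam("top")
for b in blobs(im,14,24,100,60,60): print(b[0],b[1],plane(c2,b[1],.03).round(3))
E
```

```text
[0.4123867  0.24038073 0.01171994] 0.06851189265606107
[[0.419, 0.013], [0.634, 0.014], [0.53, -0.101], [0.438, -0.05], [0.617, -0.049]]
[0.52676012 0.01090693] [-0.00249428 -0.00292698  0.00243668 -0.00252395 -0.00207156]
152 [173.7 140. ] [[0.795 0.274 0.03 ]]
90 [206.2 192.7] [[0.654 0.188 0.03 ]]
```

Emit:
{"name": "apply_moves", "arguments": {"delta_pos": [[0,0,-0.005],[0,0,-0.012],[0,0,-0.012],[0,0,-0.012],[0,0,-0.012],[0,0,-0.012],[0,0,-0.012],[0,0,-0.012]], "dr": [[0,0,0],[0,0,0],[0,0,0],[0,0,0],[0,0,0],[0,0,0],[0,0,0],[0,0,0]], "jaw": [0.75,0.75,0,0,0,0,0,0], "force": 25}}

```text
time: 14.85
tool_pos: [0.4116, 0.2408, 0.0064]
tool_rot: [3.141, -0.0, 1.571]
contact_force: [0.5, 0.3, 0.2]
opening: 0.0376
grip_force: 25.0
```

Emit:
{"name": "apply_moves", "arguments": {"delta_pos": [[0,0,0],[0,0,0],[0,0,0.03],[0,0,0.08],[0,0,0.15],[0,0,0.22],[0,0,0.28],[0,0,0.28]], "dr": [[0,0,0],[0,0,0],[0,0,0],[0,0,0],[0,0,0],[0,0,0],[0,0,0],[0,0,0]], "jaw": [0,0,0,0,0,0,0,0]}}

```text
time: 15.52
tool_pos: [0.4139, 0.2417, 0.1226]
tool_rot: [3.134, -0.003, 1.571]
contact_force: [0.8, 0.9, -0.1]
opening: 0.0371
grip_force: 25.0
```

```bash
python3 - <<'E'
from h import *
m=eyes.camera_model("wrist"); H=np.array(m["hand_eye"]); f=210/np.tan(np.radians(m["vertical_fov"]/2))
Rt=R.from_euler("xyz",[-3.14005,-.0008,1.57399]).as_matrix(); t=np.array([.53124,-.11715,.31833])
c=(f,m["cx"],m["cy"],Rt@H[:3,:3],Rt@H[:3,3]+t)
b=plane(c,[(238,49),(295,33),(279,79),(323,83),(245,107),(296,124)],.019)[:,:2]; C=np.array([.527,.012]); print((b-C).round(3).tolist())
g=np.stack(np.meshgrid(np.arange(-.07,.071,.005),np.arange(-.07,.071,.005)),-1).reshape(-1,2)
g=g[np.hypot(*g.T)<.07]
# puck footprint + fingers (x +-.02...+-.045, y +-.01)
def cl(p):
    q=np.abs(b-C-p); d=np.minimum(np.hypot(*q.T)-.019-.014, np.hypot(np.maximum(q[:,0]-.042,0),np.maximum(q[:,1]-.011,0))-.014)
    return min(d.min(), .106-np.hypot(abs(p[0])+.042,abs(p[1])+.011))
s=np.array([cl(p) for p in g]); i=np.argsort(-s)[:12]; print(np.c_[g[i],s[i]].round(3).tolist())
s=telemetry.observe(); print(s["tool_pos"])
E
```

```text
[[-0.055, 0.035], [0.019, 0.054], [-0.001, -0.002], [0.058, -0.007], [-0.048, -0.038], [0.022, -0.06]]
[[-0.06, 0.0, 0.002], [-0.06, -0.005, 0.002], [0.04, 0.025, 0.002], [0.045, 0.025, 0.001], [0.035, 0.025, -0.0], [0.05, 0.025, -0.001], [0.045, 0.03, -0.001], [0.055, 0.03, -0.001], [0.05, 0.03, -0.001], [0.055, 0.025, -0.001], [0.04, 0.03, -0.001], [-0.065, 0.0, -0.002]]
[0.41394964 0.24174094 0.12260963]
```

Emit:
{"name": "apply_moves", "arguments": {"delta_pos": [[0.02,-0.05,0],[0.04,-0.12,0],[0.06,-0.2,0],[0.08,-0.28,0],[0.1,-0.36,0],[0.12,-0.44,0],[0.142,-0.52,0],[0.142,-0.572,0]], "dr": [[0,0,0],[0,0,0],[0,0,0],[0,0,0],[0,0,0],[0,0,0],[0,0,0],[0,0,0]], "jaw": [0,0,0,0,0,0,0,0]}}

```text
time: 16.18
tool_pos: [0.4694, 0.0092, 0.1177]
tool_rot: [3.141, 0.001, 1.569]
contact_force: [0.6, 0.6, -0.3]
opening: 0.0379
grip_force: 25.0
```

Emit:
{"name": "apply_moves", "arguments": {"delta_pos": [[0,0,0],[0,0,-0.05],[0,0,-0.1],[0,0,-0.15],[0,0,-0.2],[0,0,-0.24],[0,0,-0.26],[0,0,-0.26]], "dr": [[0,0,0],[0,0,0],[0,0,0],[0,0,0],[0,0,0],[0,0,0],[0,0,0],[0,0,0]], "jaw": [0,0,0,0,0,0,0,0]}}

```text
time: 16.85
tool_pos: [0.4668, 0.0127, 0.0125]
tool_rot: [-3.137, -0.001, 1.571]
contact_force: [-0.7, -0.4, -1.0]
opening: 0.0378
grip_force: 25.0
```

Emit:
{"name": "apply_moves", "arguments": {"delta_pos": [[0,0,0],[0,0,0],[0,0,0],[0,0,0],[0,0,0],[0,0,0]], "dr": [[0,0,0],[0,0,0],[0,0,0],[0,0,0],[0,0,0],[0,0,0]], "jaw": [0,0.5,0.5,0.5,0.5,0.5]}}

```text
time: 17.35
tool_pos: [0.4686, 0.0119, 0.0148]
tool_rot: [3.141, 0.0, 1.571]
contact_force: [-0.2, -0.7, -0.8]
opening: 0.0457
grip_force: 0.0
```

Emit:
{"name": "apply_moves", "arguments": {"delta_pos": [[0,0,0.05],[0,0,0.12],[0,0,0.2],[0,0,0.28],[0,0,0.28],[0,0,0.28]], "dr": [[0,0,0],[0,0,0],[0,0,0],[0,0,0],[0,0,0],[0,0,0]], "jaw": [0.5,0.5,0.5,0.5,0.5,0.5]}}

```text
time: 17.85
tool_pos: [0.4695, 0.0118, 0.1281]
tool_rot: [3.137, 0.001, 1.571]
contact_force: [0.2, -0.1, -0.4]
opening: 0.0458
grip_force: 0.0
```

```bash
python3 - <<'E'
from h import *
s=telemetry.observe(); print(s["tool_pos"],s["tool_rot"])
for n in("top","side"):
    c,im=snap(n,n+"6")
    for b in blobs(im,14,24,100,60,60): print(n,b[0],b[1],plane(c,b[1],.03 if n=="top" else .02).round(3))
E
```

```text
[0.46949184 0.01177455 0.12811262] [3.13688341e+00 6.76978200e-04 1.57077746e+00]
top 159 [173.8 140.2] [[0.794 0.274 0.03 ]]
top 117 [144.3 290. ] [[0.407 0.342 0.03 ]]
top 81 [206.5 192.2] [[0.655 0.187 0.03 ]]
side 268 [231.8 406.4] [[0.407 0.34  0.02 ]]
side 215 [257.2 179.9] [[ 0.838 -0.162  0.02 ]]
side 112 [324.  278.7] [[0.47  0.011 0.02 ]]
```

Puck 1 is in the bowl (side 324,279 → 0.470,0.011). Puck 2 is unmoved at (0.406,0.340); I pick it.

Emit:
{"name": "apply_moves", "arguments": {"delta_pos": [[-0.02,0.08,0],[-0.04,0.17,0],[-0.06,0.27,0],[-0.08,0.37,0],[-0.1,0.47,0],[-0.12,0.57,0],[-0.14,0.67,0],[-0.158,0.77,0]], "dr": [[0,0,0],[0,0,0],[0,0,0],[0,0,0],[0,0,0],[0,0,0],[0,0,0],[0,0,0]], "jaw": [0.75,0.75,0.75,0.75,0.75,0.75,0.75,0.75]}}

```text
time: 18.62
tool_pos: [0.4034, 0.3213, 0.1246]
tool_rot: [-3.139, 0.002, 1.571]
contact_force: [1.4, 0.1, 0.2]
opening: 0.0689
grip_force: 0.0
```

Emit:
{"name": "apply_moves", "arguments": {"delta_pos": [[0,0.05,0],[0,0.05,0],[0,0.05,-0.05],[0,0.05,-0.1],[0,0.05,-0.15],[0,0.05,-0.2],[0,0.05,-0.2],[0,0.05,-0.2]], "dr": [[0,0,0],[0,0,0],[0,0,0],[0,0,0],[0,0,0],[0,0,0],[0,0,0],[0,0,0]], "jaw": [0.75,0.75,0.75,0.75,0.75,0.75,0.75,0.75]}}

```text
time: 19.28
tool_pos: [0.4042, 0.3385, 0.0448]
tool_rot: [-3.138, 0.003, 1.57]
contact_force: [0.3, 1.2, 0.5]
opening: 0.0689
grip_force: 0.0
```

```bash
python3 - <<'E'
from h import *
s=telemetry.observe(); print(s["tool_pos"],s["tool_rot"],s["opening"])
c,im=snap("side","s7")
for b in blobs(im,14,24,100,60,60): print(b[0],b[1],plane(c,b[1],.02).round(3))
E
```

```text
[0.4042121  0.33852284 0.04482235] [-3.13781475e+00  2.56941342e-03  1.57009158e+00] 0.06889752565375654
219 [256.7 179.9] [[ 0.839 -0.161  0.02 ]]
140 [324.  277.6] [[0.471 0.009 0.02 ]]
134 [226.9 410.2] [[0.408 0.35  0.02 ]]
```

Emit:
{"name": "apply_moves", "arguments": {"delta_pos": [[0.004,0.003,-0.03],[0.004,0.003,-0.06],[0.004,0.003,-0.092],[0.004,0.003,-0.092],[0.004,0.003,-0.092],[0.004,0.003,-0.092],[0.004,0.003,-0.092],[0.004,0.003,-0.092]], "dr": [[0,0,0],[0,0,0],[0,0,0],[0,0,0],[0,0,0],[0,0,0],[0,0,0],[0,0,0]], "jaw": [0.75,0.75,0.75,0.75,0,0,0,0]}}

```text
time: 20.0
tool_pos: [0.4073, 0.3415, 0.0103]
tool_rot: [3.14, -0.001, 1.571]
contact_force: [0.4, -0.5, -0.1]
opening: 0.0469
grip_force: 0.0
```

Emit:
{"name": "apply_moves", "arguments": {"delta_pos": [[0,0,0],[0,0,0],[0,0,0],[0,0,0],[0,0,0.05],[0,0,0.12],[0,0,0.2],[0,0,0.28]], "dr": [[0,0,0],[0,0,0],[0,0,0],[0,0,0],[0,0,0],[0,0,0],[0,0,0],[0,0,0]], "jaw": [0,0,0,0,0,0,0,0]}}

```text
time: 20.67
tool_pos: [0.4061, 0.3407, 0.1221]
tool_rot: [-3.14, 0.001, 1.571]
contact_force: [0.7, 0.7, -1.4]
opening: 0.0376
grip_force: 25.0
```

Emit:
{"name": "apply_moves", "arguments": {"delta_pos": [[0.03,-0.06,0],[0.07,-0.14,0],[0.11,-0.22,0],[0.15,-0.3,0],[0.19,-0.38,0],[0.23,-0.46,0],[0.28,-0.54,0],[0.33,-0.62,0]], "dr": [[0,0,0],[0,0,0],[0,0,0],[0,0,0],[0,0,0],[0,0,0],[0,0,0],[0,0,0]], "jaw": [0,0,0,0,0,0,0,0]}}

```text
time: 21.33
tool_pos: [0.539, 0.0914, 0.1213]
tool_rot: [-3.141, -0.0, 1.571]
contact_force: [0.1, 0.6, -0.6]
opening: 0.0377
grip_force: 25.0
```

Emit:
{"name": "apply_moves", "arguments": {"delta_pos": [[0.04,-0.07,0],[0.077,-0.136,0],[0.077,-0.136,-0.04],[0.077,-0.136,-0.1],[0.077,-0.136,-0.16],[0.077,-0.136,-0.22],[0.077,-0.136,-0.26],[0.077,-0.136,-0.26]], "dr": [[0,0,0],[0,0,0],[0,0,0],[0,0,0],[0,0,0],[0,0,0],[0,0,0],[0,0,0]], "jaw": [0,0,0,0,0,0,0,0]}}

```text
time: 22.0
tool_pos: [0.5668, 0.0388, 0.0137]
tool_rot: [-3.134, -0.0, 1.571]
contact_force: [-1.0, -0.2, -0.1]
opening: 0.0374
grip_force: 25.0
```

Emit:
{"name": "apply_moves", "arguments": {"delta_pos": [[0,0,0],[0,0,0],[0,0,0],[0,0,0],[0,0,0],[0,0,0]], "dr": [[0,0,0],[0,0,0],[0,0,0],[0,0,0],[0,0,0],[0,0,0]], "jaw": [0,0.5,0.5,0.5,0.5,0.5]}}

```text
time: 22.5
tool_pos: [0.57, 0.0387, 0.0183]
tool_rot: [3.14, 0.0, 1.571]
contact_force: [-0.6, 0.2, 0.6]
opening: 0.0459
grip_force: 0.0
```

Emit:
{"name": "apply_moves", "arguments": {"delta_pos": [[0,0,0.05],[0,0,0.12],[0,0,0.22],[0,0,0.32],[0,0,0.42],[0,0,0.52],[0,0,0.6],[0,0,0.6]], "dr": [[0,0,0],[0,0,0],[0,0,0],[0,0,0],[0,0,0],[0,0,0],[0,0,0],[0,0,0]], "jaw": [0.5,0.5,0.5,0.5,0.5,0.5,0.5,0.5]}}

```text
time: 23.17
tool_pos: [0.5723, 0.0386, 0.2657]
tool_rot: [3.128, 0.001, 1.571]
contact_force: [1.1, -0.2, 0.3]
opening: 0.0461
grip_force: 0.0
```

```bash
python3 - <<'E'
from h import *
s=telemetry.observe(); print(s["tool_pos"],s["tool_rot"])
for n in("top","side"):
    c,im=snap(n,n+"8")
    for b in blobs(im,14,24,100,60,60): print(n,b[0],b[1],plane(c,b[1],.03 if n=="top" else .02).round(3))
c,im=snap("wrist","w8")
for b in blobs(im,0,8,150,60,60)[:5]: print("w",b[0],b[1],b[2])
E
```

```text
[0.57234505 0.03864665 0.26567808] [3.12756645e+00 9.01371668e-04 1.57089554e+00]
top 163 [173.6 140. ] [[0.795 0.274 0.03 ]]
top 85 [206.  192.6] [[0.654 0.189 0.03 ]]
side 209 [256.6 179.8] [[ 0.84  -0.162  0.02 ]]
side 103 [325. 277.] [[0.471 0.006 0.02 ]]
w 847 [398.6  51.4] ((398.673095703125, 51.365379333496094), (31.574691772460938, 28.632953643798828), 78.69007110595703)
```

Emit:
{"name": "apply_moves", "arguments": {"delta_pos": [[0.06,0.03,0.05],[0.12,0.06,0.1],[0.18,0.09,0.15],[0.22,0.1,0.15],[0.22,0.1,0.15],[0.22,0.1,0.15],[0.22,0.1,0.15]], "dr": [[0,0,0],[0,0,0],[0,0,0],[0,0,0],[0,0,0],[0,0,0],[0,0,0]], "jaw": [0.6,0.6,0.6,0.6,0.6,0.6,0.6]}}

```text
time: 23.9
tool_pos: [0.6565, 0.0785, 0.3153]
tool_rot: [-3.137, 0.0, 1.571]
contact_force: [-0.1, -0.6, -0.5]
opening: 0.0549
grip_force: 0.0
```

```bash
python3 - <<'E'
from h import *
s=telemetry.observe(); print(s["tool_pos"],s["tool_rot"])
c,im=snap("wrist","w9")
x,y=280,0
cv2.imwrite("pics/w9v.png",np.hstack([im[:400,200:500],cv2.resize(cv2.imread("pics/side8.png")[230:330,250:350][:,:,::-1],(400,400))])[:,:,::-1])
for b in blobs(im,0,8,150,60,60)[:5]: print("w",b[0],b[1],b[2])
E
```

```text
[0.65648637 0.07846659 0.31529632] [-3.13717147e+00  1.74336108e-04  1.57067245e+00]
w 506 [293.4 105.5] ((293.72705078125, 105.23784637451172), (23.526872634887695, 23.012222290039062), 72.89727020263672)
```

View pics/w9v.png

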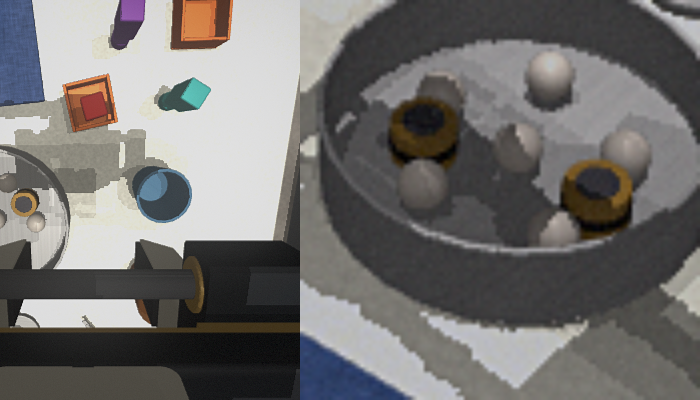

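Both pucks are standing in the bowl with six beads. The red handle's top is at wrist (293,105), inside its cup; purple (327,15) and turquoise (388,93) are to be avoided.

```bash
python3 - <<'E'
from h import *
c=cam("wrist"); im=cv2.imread("pics/w9.png")[:,:,::-1].copy()
b=blobs(im,0,8,150,60,60)[0]
q=plane(c,cv2.boxPoints(b[2]),.129)[:,:2]; print("handle",q.mean(0),[np.degrees(np.arctan2(*(q[(i+1)%4]-q[i])[::-1])).round(1) for i in range(4)],np.linalg.norm(q[1]-q[0]),np.linalg.norm(q[2]-q[1]))
k=plane(c,[(264,87),(307,75),(317,120),(273,131)],.045)[:,:2]; print("cup",k.round(4).tolist(),k.mean(0))
m=blobs(im,0,14,120,50,60)
for t in m[:3]: 
    if abs(t[1][0]-290)<25: 
        q=plane(c,cv2.boxPoints(t[2]),.045)[:,:2]; print(t[0],t[1],t[2],q.mean(0))
T=cam("top");S=cam("side"); print("tri",tri(T,(209.7,179.7),S,(203,236.5)))
for n,p in(("purple",(327,0)),("turq",(396,93)),("beaker",(364,195))): print(n,plane(c,p,.125 if n!="beaker" else .085).round(3))
E
```

```text
handle [0.66723592 0.16553364] [np.float64(16.2), np.float64(-71.1), np.float64(-163.5), np.float64(107.9)] 0.023323796044015695 0.02315662856019293
cup [[0.6321, 0.1924], [0.6861, 0.2064], [0.7001, 0.1522], [0.643, 0.1384]] [0.66531167 0.17235929]
1902 [289.7 104.6] ((290.345458984375, 102.49717712402344), (48.79451370239258, 47.37040710449219), 77.00537872314453) [0.6654539  0.17321339]
tri [0.66653805 0.16685897 0.12691288]
purple [[0.699 0.262 0.125]]
turq [[0.773 0.178 0.125]]
beaker [[0.757 0.062 0.085]]
```

Emit:
{"name": "apply_moves", "arguments": {"delta_pos": [[0.026,0.08,0],[0.026,0.16,0],[0.026,0.219,0],[0.026,0.219,-0.08],[0.026,0.219,-0.16],[0.026,0.219,-0.24],[0.026,0.219,-0.3],[0.026,0.219,-0.3]], "dr": [[0,0,0.2],[0,0,0.4],[0,0,0.61],[0,0,0.61],[0,0,0.61],[0,0,0.61],[0,0,0.61],[0,0,0.61]], "jaw": [0.7,0.7,0.7,0.7,0.7,0.7,0.7,0.7]}}

```text
time: 24.62
tool_pos: [0.6642, 0.1654, 0.1911]
tool_rot: [-3.13, -0.002, 1.875]
contact_force: [-1.0, -0.0, -0.8]
opening: 0.0642
grip_force: 0.0
```

Emit:
{"name": "apply_moves", "arguments": {"delta_pos": [[0,0,0],[0,0,0],[0,0,0]], "dr": [[0,0,0],[0,0,0],[0,0,0]], "jaw": [0.7,0.7,0.7]}}

```text
time: 24.87
tool_pos: [0.6689, 0.1662, 0.2004]
tool_rot: [3.137, 0.001, 1.876]
contact_force: [-0.2, -0.5, 0.2]
opening: 0.0644
grip_force: 0.0
```

Emit:
{"name": "apply_moves", "arguments": {"delta_pos": [[0,0,-0.04],[0,0,-0.1],[0,0,-0.16],[0,0,-0.22],[0,0,-0.27],[0,0,-0.3],[0,0,-0.3],[0,0,-0.3]], "dr": [[0,0,0],[0,0,0],[0,0,0],[0,0,0],[0,0,0],[0,0,0],[0,0,0],[0,0,0]], "jaw": [0.7,0.7,0.7,0.7,0.7,0.7,0.7,0.7]}}

```text
time: 25.53
tool_pos: [0.6686, 0.1664, 0.0786]
tool_rot: [3.14, 0.0, 1.876]
contact_force: [0.2, -0.4, 0.9]
opening: 0.064
grip_force: 0.0
```

Emit:
{"name": "apply_moves", "arguments": {"delta_pos": [[0,0,0],[0,0,0],[0,0,0]], "dr": [[0,0,0],[0,0,0],[0,0,0]], "jaw": [0.7,0.7,0.7]}}

```text
time: 25.78
tool_pos: [0.6688, 0.1665, 0.0793]
tool_rot: [3.139, 0.0, 1.876]
contact_force: [0.1, 0.2, -0.8]
opening: 0.0639
grip_force: 0.0
```

Emit:
{"name": "apply_moves", "arguments": {"delta_pos": [[-0.004,0,-0.01],[-0.004,0,-0.02],[-0.004,0,-0.02],[-0.004,0,-0.02],[-0.004,0,-0.02],[-0.004,0,-0.02],[-0.004,0,-0.02],[-0.004,0,-0.02]], "dr": [[0,0,0],[0,0,0],[0,0,0],[0,0,0],[0,0,0],[0,0,0],[0,0,0],[0,0,0]], "jaw": [0.7,0.7,0.7,0,0,0,0,0], "force": 55}}

```text
time: 26.45
tool_pos: [0.6664, 0.1663, 0.0696]
tool_rot: [3.141, 0.0, 1.876]
contact_force: [0.6, 0.4, 1.0]
opening: 0.0356
grip_force: 0.0
```

Emit:
{"name": "apply_moves", "arguments": {"delta_pos": [[0,0,0],[0,0,0],[0,0,0],[0,0,0],[0,0,0],[0,0,0]], "dr": [[0,0,0],[0,0,0],[0,0,0],[0,0,0],[0,0,0],[0,0,0]], "jaw": [0,0,0,0,0,0]}}

```text
time: 26.95
tool_pos: [0.6664, 0.1663, 0.0696]
tool_rot: [3.141, 0.0, 1.876]
contact_force: [0.7, 0.3, 0.2]
opening: 0.0239
grip_force: 54.8
```

Stirrer gripped, with its foot 66 mm below the TCP. I lift it and check the bowl centre and bead layout.

Emit:
{"name": "apply_moves", "arguments": {"delta_pos": [[0,0,0.02],[0,0,0.06],[0,0,0.1],[0,0,0.15],[0,0,0.2],[0,0,0.2],[0,0,0.2],[0,0,0.2]], "dr": [[0,0,0],[0,0,0],[0,0,0],[0,0,0],[0,0,0],[0,0,0],[0,0,0],[0,0,0]], "jaw": [0,0,0,0,0,0,0,0]}}

```text
time: 27.62
tool_pos: [0.6657, 0.1662, 0.1483]
tool_rot: [-3.14, -0.0, 1.876]
contact_force: [0.8, -0.5, -1.8]
opening: 0.0237
grip_force: 54.8
```

```bash
python3 - <<'E'
from h import *
s=telemetry.observe(); print(s["tool_pos"],s["grip_force"])
a=cv2.imread("pics/t3.png"); snap("side","s10"); b=cv2.imread("pics/s10.png")
cv2.imwrite("pics/c10.png",np.hstack([cv2.convertScaleAbs(cv2.resize(a[185:295,220:330],(400,400),interpolation=2),alpha=1.6),cv2.resize(b[190:330,220:360],(400,400),interpolation=2)]))
E
```

```text
[0.66565388 0.16622234 0.14825634] 54.84866559505463
```

View pics/c10.png

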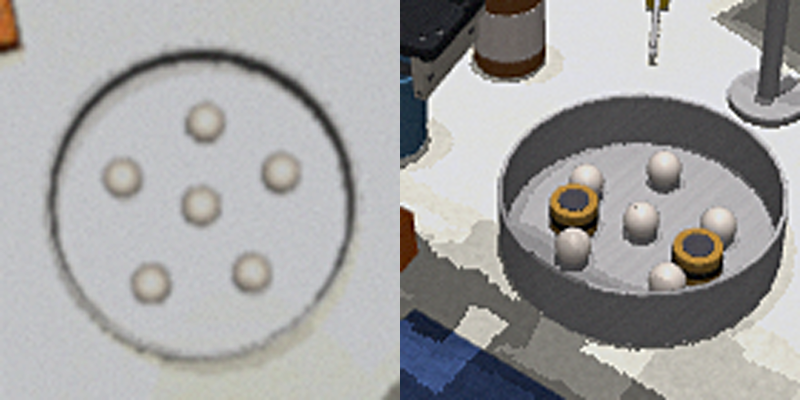

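Top crop: rim centre ≈ (202,204), with six beads. Side crop: beads plus two pucks, layout still the same. I compute the relative positions.

```bash
python3 - <<'E'
from h import *
T=cam("top");S=cam("side")
C=plane(T,[(275.7,241.1)],.055)[0,:2]; print(C,plane(T,[(275.7,241.1)],.03)[0,:2])
# side rim: left 497,right 787 crop
q=lambda L:[(220+(x-400)*.35,190+y*.35) for x,y in L]
C=np.array([.527,.012])
print("beads",(plane(S,q([(586,182),(664,170),(640,222),(572,248),(718,228),(667,280)]),.019)[:,:2]-C).round(3).tolist())
print("pucks",(plane(S,q([(573,203),(697,248)]),.031)[:,:2]-C).round(3).tolist())
m=telemetry.observe(); print(m["tool_pos"])
E
```

```text
[0.52319279 0.01032488] [0.52552889 0.01032245]
beads [[0.056, -0.004], [0.019, -0.056], [-0.004, 0.002], [0.017, 0.057], [-0.053, -0.033], [-0.057, 0.034]]
pucks [[0.04, 0.03], [-0.06, 0.004]]
[0.66540273 0.16620269 0.14770943]
```

Emit:
{"name": "apply_moves", "arguments": {"delta_pos": [[-0.05,-0.03,0],[-0.12,-0.08,0],[-0.19,-0.13,0],[-0.26,-0.18,0],[-0.33,-0.22,0],[-0.39,-0.263,0],[-0.394,-0.263,0],[-0.394,-0.263,0]], "dr": [[0,0,0],[0,0,0],[0,0,0],[0,0,0],[0,0,0],[0,0,0],[0,0,0],[0,0,0]], "jaw": [0,0,0,0,0,0,0,0]}}

```text
time: 28.33
tool_pos: [0.5073, 0.0606, 0.1489]
tool_rot: [-3.14, -0.001, 1.874]
contact_force: [-0.4, -0.6, -1.9]
opening: 0.0238
grip_force: 54.8
```

Emit:
{"name": "apply_moves", "arguments": {"delta_pos": [[0,0,-0.03],[0,0,-0.06],[0,0,-0.09],[0,0,-0.12],[0,0,-0.15],[0,0,-0.165],[0,0,-0.165],[0,0,-0.165]], "dr": [[0,0,0],[0,0,0],[0,0,0],[0,0,0],[0,0,0],[0,0,0],[0,0,0],[0,0,0]], "jaw": [0,0,0,0,0,0,0,0]}}

```text
time: 29.0
tool_pos: [0.5092, 0.0615, 0.0832]
tool_rot: [-3.141, -0.0, 1.876]
contact_force: [-0.8, 0.3, -1.5]
opening: 0.0232
grip_force: 54.8
```

Emit:
{"name": "apply_moves", "arguments": {"delta_pos": [[0,0,0],[0,0,0],[0,0,0]], "dr": [[0,0,0],[0,0,0],[0,0,0]], "jaw": [0,0,0]}}

```text
time: 29.25
tool_pos: [0.5093, 0.0612, 0.0842]
tool_rot: [3.14, 0.0, 1.876]
contact_force: [-0.4, -0.2, -1.5]
opening: 0.0236
grip_force: 54.8
```

Emit:
{"name": "apply_moves", "arguments": {"delta_pos": [[-0.002,0,-0.01],[-0.002,0,-0.02],[-0.002,0,-0.026],[-0.002,0,-0.026],[-0.002,0,-0.026]], "dr": [[0,0,0],[0,0,0],[0,0,0],[0,0,0],[0,0,0]], "jaw": [0,0,0,0,0]}}

```text
time: 29.67
tool_pos: [0.5078, 0.0611, 0.0729]
tool_rot: [-3.141, -0.0, 1.876]
contact_force: [0.9, 0.4, -2.2]
opening: 0.0236
grip_force: 54.8
```

Emit:
{"name": "apply_moves", "arguments": {"delta_pos": [[-0.03,-0.016,0],[-0.055,-0.039,0],[-0.073,-0.067,0],[-0.0835,-0.0995,0],[-0.085,-0.1335,0],[-0.0775,-0.1665,0],[-0.062,-0.197,0],[-0.039,-0.222,0]], "dr": [[0,0,0],[0,0,0],[0,0,0],[0,0,0],[0,0,0],[0,0,0],[0,0,0],[0,0,0]], "jaw": [0,0,0,0,0,0,0,0]}}

```text
time: 30.33
tool_pos: [0.4925, -0.029, 0.0734]
tool_rot: [3.141, 0.0, 1.875]
contact_force: [-0.0, -0.0, -2.2]
opening: 0.0239
grip_force: 54.8
```

```bash
python3 - <<'E'
from h import *
s=telemetry.observe(); print(s["tool_pos"],s["grip_force"],s["contact_force"],s["torque"])
c,im=snap("side","s11"); cv2.imwrite("pics/s11c.png",cv2.resize(im[150:330,210:370],None,fx=3,fy=3,interpolation=2)[:,:,::-1])
E
```

```text
[ 0.49249448 -0.02904245  0.07335671] 54.84850466251373 [-0.03325257 -0.0412243  -2.17202747] [ 0.04887553 -0.19939245  0.0214943 ]
```

View pics/s11c.png

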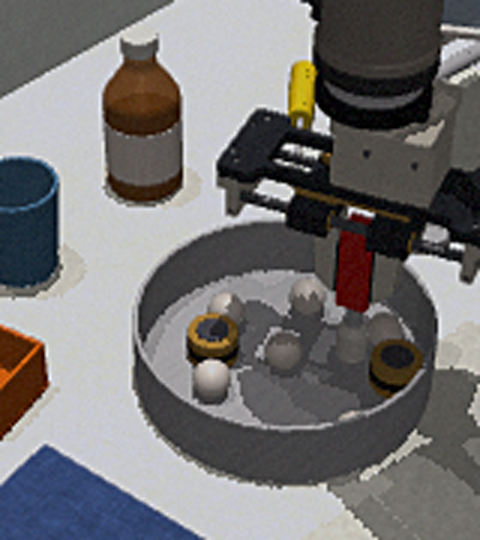

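The stirrer is upright with its foot among the beads at crop (352,342), and nothing has climbed out. I carry on stirring.

Emit:
{"name": "apply_moves", "arguments": {"delta_pos": [[0.0285,-0.018,0],[0.061,-0.0285,0],[0.095,-0.03,0],[0.128,-0.0225,0],[0.158,-0.007,0],[0.183,0.016,0],[0.2015,0.0445,0],[0.2115,0.077,0]], "dr": [[0,0,0],[0,0,0],[0,0,0],[0,0,0],[0,0,0],[0,0,0],[0,0,0],[0,0,0]], "jaw": [0,0,0,0,0,0,0,0]}}

```text
time: 31.05
tool_pos: [0.5779, 0.0034, 0.073]
tool_rot: [3.141, 0.0, 1.875]
contact_force: [-0.2, -0.3, -1.6]
opening: 0.0239
grip_force: 54.8
```

Emit:
{"name": "apply_moves", "arguments": {"delta_pos": [[0.0015,0.034,0],[-0.006,0.067,0],[-0.0215,0.097,0],[-0.0445,0.122,0],[-0.073,0.1405,0],[-0.1055,0.1505,0],[-0.1395,0.152,0],[-0.1725,0.145,0]], "dr": [[0,0,0],[0,0,0],[0,0,0],[0,0,0],[0,0,0],[0,0,0],[0,0,0],[0,0,0]], "jaw": [0,0,0,0,0,0,0,0]}}

```text
time: 31.72
tool_pos: [0.5058, 0.0625, 0.0732]
tool_rot: [-3.141, -0.0, 1.877]
contact_force: [-0.1, 0.2, -1.1]
opening: 0.0237
grip_force: 54.8
```

```bash
python3 - <<'E'
from h import *
s=telemetry.observe(); print(s["tool_pos"],s["grip_force"],s["contact_force"],s["torque"])
c,im=snap("side","s12")
# foot location: red handle centroid and direction
for b in blobs(im,0,5,150,50,40)[:2]: print(b[0],b[1],b[2])
hsv=cv2.cvtColor(im,cv2.COLOR_RGB2HSV); b=s["tool_pos"]
for z in(.024-.0,.075,.085): print(z,proj(c,[b[0],b[1],z]).round(1))
E
```

```text
[0.50575425 0.06245106 0.07319374] 54.84933078289032 [-0.08576413  0.2286951  -1.08860286] [ 0.0038708  -0.11883589 -0.08040337]
203 [293.8 260.9] ((293.91900634765625, 260.6224365234375), (25.309192657470703, 10.804851531982422), 86.633544921875)
0.024 [[295.6 282.2]]
0.075 [[296. 265.]]
0.085 [[296.1 261.5]]
```

Emit:
{"name": "apply_moves", "arguments": {"delta_pos": [[-0.03,-0.016,0],[-0.055,-0.039,0],[-0.073,-0.067,0],[-0.0835,-0.0995,0],[-0.085,-0.1335,0],[-0.0775,-0.1665,0],[-0.062,-0.197,0],[-0.039,-0.222,0]], "dr": [[0,0,0],[0,0,0],[0,0,0],[0,0,0],[0,0,0],[0,0,0],[0,0,0],[0,0,0]], "jaw": [0,0,0,0,0,0,0,0]}}

```text
time: 32.43
tool_pos: [0.4921, -0.0287, 0.0733]
tool_rot: [-3.141, 0.0, 1.875]
contact_force: [0.3, 0.6, -2.7]
opening: 0.0239
grip_force: 54.8
```

Emit:
{"name": "apply_moves", "arguments": {"delta_pos": [[0.0285,-0.018,0],[0.061,-0.0285,0],[0.095,-0.03,0],[0.128,-0.0225,0],[0.158,-0.007,0],[0.183,0.016,0],[0.2015,0.0445,0],[0.2115,0.077,0]], "dr": [[0,0,0],[0,0,0],[0,0,0],[0,0,0],[0,0,0],[0,0,0],[0,0,0],[0,0,0]], "jaw": [0,0,0,0,0,0,0,0]}}

```text
time: 33.1
tool_pos: [0.5779, 0.0034, 0.0731]
tool_rot: [3.141, 0.0, 1.875]
contact_force: [-0.7, -0.4, -0.7]
opening: 0.024
grip_force: 54.8
```

Emit:
{"name": "apply_moves", "arguments": {"delta_pos": [[0.0015,0.034,0],[-0.006,0.067,0],[-0.0215,0.097,0],[-0.0445,0.122,0],[-0.073,0.1405,0],[-0.1055,0.1505,0],[-0.1395,0.152,0],[-0.1725,0.145,0]], "dr": [[0,0,0],[0,0,0],[0,0,0],[0,0,0],[0,0,0],[0,0,0],[0,0,0],[0,0,0]], "jaw": [0,0,0,0,0,0,0,0]}}

```text
time: 33.77
tool_pos: [0.5058, 0.0624, 0.0732]
tool_rot: [-3.141, -0.0, 1.877]
contact_force: [0.2, -0.2, -1.9]
opening: 0.0237
grip_force: 54.8
```

Emit:
{"name": "apply_moves", "arguments": {"delta_pos": [[-0.03,-0.016,0],[-0.055,-0.039,0],[-0.073,-0.067,0],[-0.0835,-0.0995,0],[-0.085,-0.1335,0],[-0.0775,-0.1665,0],[-0.062,-0.197,0],[-0.039,-0.222,0]], "dr": [[0,0,0],[0,0,0],[0,0,0],[0,0,0],[0,0,0],[0,0,0],[0,0,0],[0,0,0]], "jaw": [0,0,0,0,0,0,0,0]}}

```text
time: 34.43
tool_pos: [0.4919, -0.0286, 0.0734]
tool_rot: [-3.141, 0.0, 1.875]
contact_force: [0.8, 0.3, -2.4]
opening: 0.0243
grip_force: 54.8
```

Emit:
{"name": "apply_moves", "arguments": {"delta_pos": [[0.0285,-0.018,0],[0.061,-0.0285,0],[0.095,-0.03,0],[0.128,-0.0225,0],[0.158,-0.007,0],[0.183,0.016,0],[0.2015,0.0445,0],[0.2115,0.077,0]], "dr": [[0,0,0],[0,0,0],[0,0,0],[0,0,0],[0,0,0],[0,0,0],[0,0,0],[0,0,0]], "jaw": [0,0,0,0,0,0,0,0]}}

```text
time: 35.1
tool_pos: [0.5777, 0.0034, 0.073]
tool_rot: [3.141, 0.0, 1.875]
contact_force: [0.7, -0.2, -0.7]
opening: 0.0238
grip_force: 54.8
```

Emit:
{"name": "apply_moves", "arguments": {"delta_pos": [[0.0015,0.034,0],[-0.006,0.067,0],[-0.0215,0.097,0],[-0.0445,0.122,0],[-0.073,0.1405,0],[-0.1055,0.1505,0],[-0.1395,0.152,0],[-0.1725,0.145,0]], "dr": [[0,0,0],[0,0,0],[0,0,0],[0,0,0],[0,0,0],[0,0,0],[0,0,0],[0,0,0]], "jaw": [0,0,0,0,0,0,0,0]}}

```text
time: 35.77
tool_pos: [0.5058, 0.0624, 0.0732]
tool_rot: [-3.141, -0.0, 1.877]
contact_force: [-0.3, -0.6, -1.5]
opening: 0.0239
grip_force: 54.8
```

Emit:
{"name": "apply_moves", "arguments": {"delta_pos": [[-0.03,-0.016,0],[-0.055,-0.039,0],[-0.073,-0.067,0],[-0.0835,-0.0995,0],[-0.085,-0.1335,0],[-0.0775,-0.1665,0],[-0.062,-0.197,0],[-0.039,-0.222,0]], "dr": [[0,0,0],[0,0,0],[0,0,0],[0,0,0],[0,0,0],[0,0,0],[0,0,0],[0,0,0]], "jaw": [0,0,0,0,0,0,0,0]}}

```text
time: 36.43
tool_pos: [0.4919, -0.0287, 0.0734]
tool_rot: [-3.141, 0.0, 1.875]
contact_force: [0.7, -0.2, -1.5]
opening: 0.0237
grip_force: 54.8
```

Emit:
{"name": "apply_moves", "arguments": {"delta_pos": [[0.0285,-0.018,0],[0.061,-0.0285,0],[0.095,-0.03,0],[0.128,-0.0225,0],[0.158,-0.007,0],[0.183,0.016,0],[0.2015,0.0445,0],[0.2115,0.077,0]], "dr": [[0,0,0],[0,0,0],[0,0,0],[0,0,0],[0,0,0],[0,0,0],[0,0,0],[0,0,0]], "jaw": [0,0,0,0,0,0,0,0]}}

```text
time: 37.1
tool_pos: [0.5777, 0.0034, 0.073]
tool_rot: [3.141, 0.0, 1.875]
contact_force: [-0.6, 0.3, -2.0]
opening: 0.0235
grip_force: 54.8
```

Emit:
{"name": "apply_moves", "arguments": {"delta_pos": [[0,0,0.0],[0,0,0.04],[0,0,0.08],[0,0,0.12],[0,0,0.16],[0,0,0.19],[0,0,0.19],[0,0,0.19]], "dr": [[0,0,0],[0,0,0],[0,0,0],[0,0,0],[0,0,0],[0,0,0],[0,0,0],[0,0,0]], "jaw": [0,0,0,0,0,0,0,0]}}

```text
time: 37.77
tool_pos: [0.5767, 0.0033, 0.1494]
tool_rot: [3.141, 0.0, 1.876]
contact_force: [0.0, 0.5, -1.9]
opening: 0.024
grip_force: 54.8
```

```bash
python3 - <<'E'
from h import *
s=telemetry.observe(); print(s["tool_pos"],s["tool_rot"],s["grip_force"],s["contact_force"])
c,im=snap("side","s13"); cv2.imwrite("pics/s13c.png",cv2.resize(im[100:330,170:440],None,fx=2.5,fy=2.5,interpolation=2)[:,:,::-1])
E
```

```text
[0.57674637 0.00326452 0.1494065 ] [3.14082553e+00 4.68818329e-04 1.87614205e+00] 54.84875500202179 [ 1.56132201e-03  5.12674380e-01 -1.92398192e+00]
```

View pics/s13c.png

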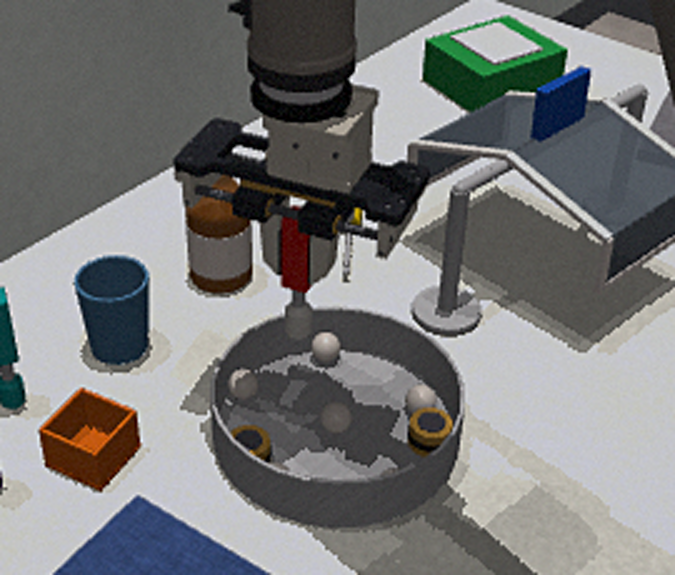

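The stirring is done, the cover is still on the rail and the stirrer is upright. I carry it back to the cup at (0.666,0.170).

Emit:
{"name": "apply_moves", "arguments": {"delta_pos": [[0.02,0.04,0],[0.06,0.11,0],[0.1,0.18,0],[0.14,0.26,0],[0.18,0.34,0],[0.22,0.4,0],[0.223,0.417,0],[0.223,0.417,0]], "dr": [[0,0,0],[0,0,0],[0,0,0],[0,0,0],[0,0,0],[0,0,0],[0,0,0],[0,0,0]], "jaw": [0,0,0,0,0,0,0,0]}}

```text
time: 38.48
tool_pos: [0.6654, 0.1721, 0.1468]
tool_rot: [-3.139, -0.001, 1.879]
contact_force: [-0.2, -0.5, -2.6]
opening: 0.0232
grip_force: 54.8
```

Emit:
{"name": "apply_moves", "arguments": {"delta_pos": [[0,0,0],[0,0,0],[0,0,0]], "dr": [[0,0,0],[0,0,0],[0,0,0]], "jaw": [0,0,0]}}

```text
time: 38.73
tool_pos: [0.6657, 0.1684, 0.1491]
tool_rot: [-3.141, 0.0, 1.874]
contact_force: [0.3, -0.6, -1.2]
opening: 0.0238
grip_force: 54.8
```

```bash
python3 - <<'E'
from h import *
s=telemetry.observe(); p=s["tool_pos"]; print(p)
c,im=snap("side","s14"); print("expected foot mid",proj(c,[p[0],p[1],p[2]-.0656+.016]),"handle mid",proj(c,[p[0],p[1],p[2]+.01]))
for b in blobs(im,0,5,150,50,40)[:2]: print(b[0],b[1],b[2])
cv2.imwrite("pics/s14c.png",cv2.resize(im[190:310,150:270],(480,480),interpolation=2)[:,:,::-1])
E
```

```text
[0.66572643 0.16837342 0.14906075]
expected foot mid [[203.72424531 246.98231814]] handle mid [[200.45272145 224.77798564]]
180 [197.2 224.2] ((196.5030975341797, 221.67539978027344), (32.00619888305664, 12.25887393951416), 70.55996704101562)
```

View pics/s14c.png

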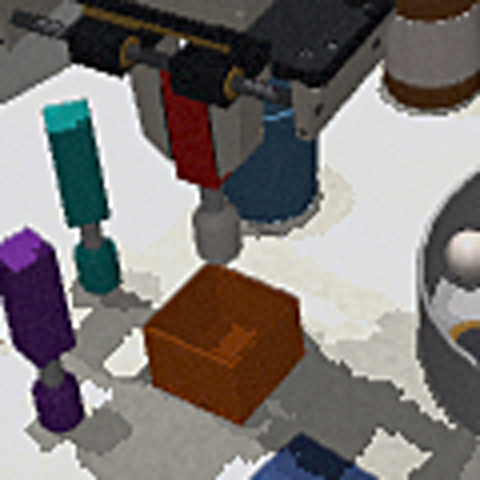

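The foot is at crop (217,232) = (204,248), where a straight hold predicts (203.7,247), so there has been no pivot. Lowering.

Emit:
{"name": "apply_moves", "arguments": {"delta_pos": [[0,0.004,-0.03],[0,0.006,-0.06],[0,0.006,-0.09],[0,0.006,-0.12],[0,0.006,-0.15],[0,0.006,-0.18],[0,0.006,-0.18],[0,0.006,-0.18]], "dr": [[0,0,0],[0,0,0],[0,0,0],[0,0,0],[0,0,0],[0,0,0],[0,0,0],[0,0,0]], "jaw": [0,0,0,0,0,0,0,0]}}

```text
time: 39.45
tool_pos: [0.6656, 0.1723, 0.0758]
tool_rot: [-3.14, -0.0, 1.876]
contact_force: [0.2, -0.4, -1.4]
opening: 0.0239
grip_force: 54.8
```

Emit:
{"name": "apply_moves", "arguments": {"delta_pos": [[0,0,-0.005],[0,0,-0.01],[0,0,-0.014],[0,0,-0.014],[0,0,-0.014]], "dr": [[0,0,0],[0,0,0],[0,0,0],[0,0,0],[0,0,0]], "jaw": [0,0,0,0,0]}}

```text
time: 39.87
tool_pos: [0.6663, 0.1724, 0.0718]
tool_rot: [3.141, 0.0, 1.876]
contact_force: [-0.1, -0.1, -1.7]
opening: 0.024
grip_force: 54.8
```

Emit:
{"name": "apply_moves", "arguments": {"delta_pos": [[0,0,-0.003],[0,0,-0.005],[0,0,-0.005],[0,0,-0.005]], "dr": [[0,0,0],[0,0,0],[0,0,0],[0,0,0]], "jaw": [0,0,0,0]}}

```text
time: 40.2
tool_pos: [0.6662, 0.1724, 0.0696]
tool_rot: [3.141, 0.0, 1.876]
contact_force: [-0.2, 0.4, -1.3]
opening: 0.0237
grip_force: 54.8
```

Emit:
{"name": "apply_moves", "arguments": {"delta_pos": [[0,0,0],[0,0,0],[0,0,0],[0,0,0],[0,0,0],[0,0,0],[0,0,0],[0,0,0]], "dr": [[0,0,0],[0,0,0],[0,0,0],[0,0,0],[0,0,0],[0,0,0],[0,0,0],[0,0,0]], "jaw": [0.27,0.3,0.34,0.4,0.5,0.6,0.7,0.7]}}

```text
time: 40.87
tool_pos: [0.6662, 0.1723, 0.0696]
tool_rot: [3.141, 0.0, 1.876]
contact_force: [0.2, -0.1, -0.7]
opening: 0.0588
grip_force: 0.0
```

Emit:
{"name": "apply_moves", "arguments": {"delta_pos": [[0,0,0],[0,0,0.04],[0,0,0.1],[0,0,0.18],[0,0,0.27],[0,0,0.36],[0,0,0.44],[0,0,0.44]], "dr": [[0,0,0],[0,0,0],[0,0,0],[0,0,0],[0,0,0],[0,0,0],[0,0,0],[0,0,0]], "jaw": [0.7,0.7,0.7,0.7,0.7,0.7,0.7,0.7]}}

```text
time: 41.53
tool_pos: [0.6687, 0.1728, 0.2543]
tool_rot: [3.128, 0.002, 1.876]
contact_force: [0.5, 0.4, 1.7]
opening: 0.0642
grip_force: 0.0
```

Emit:
{"name": "apply_moves", "arguments": {"delta_pos": [[-0.08,-0.08,0.02],[-0.16,-0.16,0.05],[-0.24,-0.24,0.1],[-0.32,-0.32,0.15],[-0.36,-0.4,0.2],[-0.36,-0.5,0.2],[-0.36,-0.56,0.2],[-0.36,-0.56,0.2]], "dr": [[0,0,0],[0,0,0],[0,0,0],[0,0,0],[0,0,0],[0,0,0],[0,0,0],[0,0,0]], "jaw": [0.7,0.7,0.7,0.7,0.7,0.7,0.7,0.7]}}

```text
time: 42.2
tool_pos: [0.5215, -0.058, 0.3269]
tool_rot: [3.14, 0.004, 1.87]
contact_force: [0.4, 0.5, 0.4]
opening: 0.064
grip_force: 0.0
```

```bash
python3 - <<'E'
from h import *
s=telemetry.observe(); print(s["time"],s["tool_pos"])
c,im=snap("side","s15"); c,iw=snap("wrist","w15")
cv2.imwrite("pics/f15.png",np.hstack([im[100:370,90:490],iw[:270,130:530]])[:,:,::-1])
E
```

```text
42.2 [ 0.5215177  -0.05796646  0.32689007]
```

View pics/f15.png

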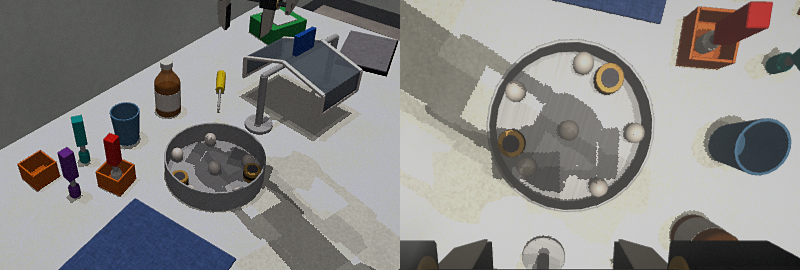

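The final view shows six beads and two pucks in the bowl, the red stirrer upright in its cup (113,165) and the cover on the rail (305,70). Handing in.

```bash
python3 -c "
from cell import job; print(job.hand_in())"
```

```text
the job is handed in; nothing more can be done
None
```

I finished the task and handed the job in at about 42 s of the 208 s allowed: cover on the rail, both pucks and all six beads in the bowl after about 3.7 anticlockwise turns, and the stirrer back in its orange cup. The hand-in returned no verdict.

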